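# Pack slide boxes by weight into tray corners

## Robot

A 6-joint arm with a two-finger parallel gripper is mounted at the origin on a cart in front of the work surface, level with it; the furniture and walls round the work are solid. World frame = base frame: x ahead of the robot, y to its left, z up, the work surface at z = 0. Lengths are in m, angles in degrees, forces in N, time in s.
With the tool pointing down it reaches from about 0.25 to 0.725 m from the base axis. Payload 9.7 kg.
Tool frame: the origin (TCP) lies on the centre line of the jaws, within the pads' length; the fingertips stand 14 mm ahead of it and the grasp point (between the pads) lies 5 mm behind it; z points along the fingers, y is the line along which they close (so a half turn about z gives the same grasp; the last joint's range is limited). The gripper opens to 85 mm and grips with 20 to 120 N. Pads are 22 mm wide; open, the fingers measure 114 mm over their backs; the gripper's body (76 mm by 85 mm) begins 54 mm behind the grasp point. The pads swing forward as they close: fully open they stand 13 mm farther back than shut.
Start: joints at [73.625, 4.979, 10.078, 95.1, 0, 90], TCP at [0.155, 0.528, 0.245] pointing down, gripper open.
Joint ranges: [-179.16, 179.16], [-48.56, 103.87], [-65.8, 70.77], [-126.05, 130.52], [-82.76, 87.17], [-180, 180]. Speed limits (degrees/s): [127.2, 127.2, 147.25, 180, 180, 180].

## Interface

Orientations are given as [roll, pitch, yaw] about the fixed x, y, z axes, in that order (R = Rz(yaw) Ry(pitch) Rx(roll)).
In Python, from workcell import bot, camera, get_calibration, ticket gives the robot as it stands. The module is installed in compiled form; this text tells all that it offers.
- The arm moves only by the tool send_rows, never from a script. Its arguments are lists of equal length, an entry for each row: "linear": the shift along the tool's x, y, z in m, a list of three; "twist": the turn, a rotation vector about the tool's x, y, z in units of 10 degrees (1.0 is 10 degrees), a list of three; "gripper": the opening in per cent of the stroke, from 0 (shut) to 100 (fully open). In form: {"linear": [[x, y, z], ...], "twist": [[wx, wy, wz], ...], "gripper": [gripper, ...]}. A call has 1 to 8 rows; each row shifts and turns the commanded pose from where the row before left it, along the tool's axes as they then stand; what a row does not reach is not made up. A row lasts 1/8 s, in which the tool goes at most 62.5 mm and 10.7 degrees, less where a joint would pass 70% of its speed; a pose out of reach is approached as far as the arm can. A call with a gripper value outside its range is refused whole. The fingers move at their own pace and stop on an object; "grip_force" is the grip in N (left out, the last holds). Time passes only in rows, so rows that do not move let the fingers close. It gives the time, the measured TCP pose, the force, the opening and the grip force at its end, in the units of the state.
- bot.get_obs(): the state, without advancing time (a new reading comes with each control period).
- camera(name): name is "side" or "top" or "wrist"; returns the picture (420x560x3 uint8, red, green, blue); there is no depth.
- get_calibration(name): a dict with "fx", "fy", "cx", "cy" (pixels), "origin" and "orientation" of the camera in the world; the wrist camera has in their place "hand_eye" (4x4, takes a point from camera to tool coordinates, whose origin is the TCP and whose axes are the flange's). Camera axes: x right, y down, z forward; pixel columns grow to the right and rows downward; lengths in m; the calibration is good to about 2 mm. The wrist camera is an equidistant fisheye: a pixel r from the principal point sees the ray r / f radians off the axis. A picture is of the moment at which its call begins: read the wrist's pose just before it. get_calibration takes no time and is no camera call.
- ticket.job_done(): hands the job in; it is judged then, once.
The state is a dict: "time": time; "q": joint angles; "qd": joint speeds; "joint_efforts": joint torques, N m; "ee_pos": TCP position; "tcp_rot": TCP orientation; "wrist_force": force on the tool from outside, world axes, zero at the start; "torque": the same for the moment, N m; "opening": finger opening in m; "grasp_force": force on a finger pad.
Only numpy, scipy, OpenCV 4.12 (cv2) and the standard library are available. Lean on these libraries where they do the work, as an engineer would, in place of code of your own. Each camera call takes 0.05 s, during which the arm holds its last target. There are 200 camera calls.

## Task

Some of these closed slide boxes are full and some are empty, and only their weight tells: lift each one to feel which it is. Pack every box flat in the tray, label up and short end against the back fence, the full ones in a row starting at the blue end stop and the empty ones in a row starting at the yellow end stop; push each box home against the fence and against its stop or the box before it, so that no gaps are left in a row. Leave the beaker and the pen behind the tray alone.

Things in the scene. Friction and masses are not known exactly. Their poses are not given: they have to be found in the camera images.
- tray: fixed grey tray, floor 3 mm thick, 107 x 338 mm, open towards the robot; along its far edge an aluminium back fence 10 mm thick, top 28 mm above the worktop. y runs along the fence (left at yaw 0), x towards it; turned up to 0.1 rad. Origin on the worktop below the line of seated box centres, mid-length: fence face at x = +40.5 mm, front edge at x = -56 mm
- blue_stop: blue end stop for the FULL boxes: fixed bar 81 (tray x) x 14 (tray y) x 22 mm on the tray floor, at the left or right end as drawn; origin at the centre of its underside, at tray x = 0, y = +162 or -162 mm. Its inner face is 7 mm from the origin; 310 mm clear between the stops
- yellow_stop: yellow end stop for the EMPTY boxes, same shape as the blue one, at the other end of the tray. Left of the tray, 3 to 10 cm from its left end, stands the computer case, 0.10 m high with a keyboard on it up to 0.14 m, its front at x = 0.54 m, from y = -0.10 m to the left: keep the arm clear of it
- box_a: dark green closed slide box, 56 (own x) x 81 (own y) x 28 mm (z), origin at the centre of its underside, lying label up; may be absent. All look alike; full about 0.45 kg, empty about 0.09 kg (each +-15 %), the letter says nothing. Grip it across the 56 mm. Seated flush, its origin is at tray x = 0, 3 mm above the worktop, its x along tray y
- box_b: dark green closed slide box, 56 (own x) x 81 (own y) x 28 mm (z), origin at the centre of its underside, lying label up; may be absent. All look alike; full about 0.45 kg, empty about 0.09 kg (each +-15 %), the letter says nothing. Grip it across the 56 mm. Seated flush, its origin is at tray x = 0, 3 mm above the worktop, its x along tray y
- box_c: dark green closed slide box, 56 (own x) x 81 (own y) x 28 mm (z), origin at the centre of its underside, lying label up; may be absent. All look alike; full about 0.45 kg, empty about 0.09 kg (each +-15 %), the letter says nothing. Grip it across the 56 mm. Seated flush, its origin is at tray x = 0, 3 mm above the worktop, its x along tray y
- box_d: dark green closed slide box, 56 (own x) x 81 (own y) x 28 mm (z), origin at the centre of its underside, lying label up; may be absent. All look alike; full about 0.45 kg, empty about 0.09 kg (each +-15 %), the letter says nothing. Grip it across the 56 mm. Seated flush, its origin is at tray x = 0, 3 mm above the worktop, its x along tray y
- box_e: dark green closed slide box, 56 (own x) x 81 (own y) x 28 mm (z), origin at the centre of its underside, lying label up; may be absent. All look alike; full about 0.45 kg, empty about 0.09 kg (each +-15 %), the letter says nothing. Grip it across the 56 mm. Seated flush, its origin is at tray x = 0, 3 mm above the worktop, its x along tray y
- beaker_small: small clear beaker, 56 mm wide, 63 mm high, behind the tray; a bystander, origin at the centre of its underside
- lab_pen: white pen 138 mm long, lying behind the tray; a bystander, origin under its middle
Not all that is in view belongs to the job. Several things look just like the blue_stop: the one meant starts farthest to the robot's left.

How it is judged (in metres and radians):
At the end, for the whole second after the job is handed in: Full boxes in a gapless row from the blue stop, empty ones from the yellow: flat, label up, within 4 mm of the fence, square within 0.07 rad; first box within 4 mm of its stop, the next within 6 and 8 mm of their gapless places; released and at rest ((contact force between each of box_a, box_b, box_c, box_d, box_e and tray below 2.3 N or horizontal distance between any of box_a, box_b, box_c, box_d, box_e and blue_stop below 0.039 m) and (((contact force between box_a and tray below 2.3 N or horizontal distance between box_a and blue_stop below 0.097 m) and (contact force between box_b and tray below 2.3 N or horizontal distance between box_b and blue_stop below 0.097 m) and (contact force between box_c and tray below 2.3 N or horizontal distance between box_c and blue_stop below 0.097 m) and (contact force between box_d and tray below 2.3 N or horizontal distance between box_d and blue_stop below 0.097 m) and (contact force between box_e and tray below 2.3 N or horizontal distance between box_e and blue_stop below 0.097 m)) or (horizontal distance between box_a and blue_stop between 0.085 and 0.097 m or horizontal distance between box_b and blue_stop between 0.085 and 0.097 m or horizontal distance between box_c and blue_stop between 0.085 and 0.097 m or horizontal distance between box_d and blue_stop between 0.085 and 0.097 m or horizontal distance between box_e and blue_stop between 0.085 and 0.097 m)) and (contact force between box_a and tray below 2.3 N or horizontal distance between box_a and blue_stop below 0.155 m) and (contact force between box_b and tray below 2.3 N or horizontal distance between box_b and blue_stop below 0.155 m) and (contact force between box_c and tray below 2.3 N or horizontal distance between box_c and blue_stop below 0.155 m) and (contact force between box_d and tray below 2.3 N or horizontal distance between box_d and blue_stop below 0.155 m) and (contact force between box_e and tray below 2.3 N or horizontal distance between box_e and blue_stop below 0.155 m) and (contact force between each of box_a, box_b, box_c, box_d, box_e and tray above 2.3 N or horizontal distance between any of box_a, box_b, box_c, box_d, box_e and yellow_stop below 0.039 m) and (((contact force between box_a and tray above 2.3 N or horizontal distance between box_a and yellow_stop below 0.097 m) and (contact force between box_b and tray above 2.3 N or horizontal distance between box_b and yellow_stop below 0.097 m) and (contact force between box_c and tray above 2.3 N or horizontal distance between box_c and yellow_stop below 0.097 m) and (contact force between box_d and tray above 2.3 N or horizontal distance between box_d and yellow_stop below 0.097 m) and (contact force between box_e and tray above 2.3 N or horizontal distance between box_e and yellow_stop below 0.097 m)) or (horizontal distance between box_a and yellow_stop between 0.085 and 0.097 m or horizontal distance between box_b and yellow_stop between 0.085 and 0.097 m or horizontal distance between box_c and yellow_stop between 0.085 and 0.097 m or horizontal distance between box_d and yellow_stop between 0.085 and 0.097 m or horizontal distance between box_e and yellow_stop between 0.085 and 0.097 m)) and (contact force between box_a and tray above 2.3 N or horizontal distance between box_a and yellow_stop below 0.155 m) and (contact force between box_b and tray above 2.3 N or horizontal distance between box_b and yellow_stop below 0.155 m) and (contact force between box_c and tray above 2.3 N or horizontal distance between box_c and yellow_stop below 0.155 m) and (contact force between box_d and tray above 2.3 N or horizontal distance between box_d and yellow_stop below 0.155 m) and (contact force between box_e and tray above 2.3 N or horizontal distance between box_e and yellow_stop below 0.155 m) and x of box_a in the frame of tray between -0.004 and 0.003 m and angle between the x axis of each of box_a, box_b, box_c, box_d, box_e and the y axis of tray, either way round below 0.07 rad and angle between each of box_a, box_b, box_c, box_d, box_e's own z axis and vertical below 0.1 rad and height (world z) of each of box_a, box_b, box_c, box_d, box_e below 0.008 m and linear speed of each of box_a, box_b, box_c, box_d, box_e below 0.02 m/s and x of box_b in the frame of tray between -0.004 and 0.003 m and x of box_c in the frame of tray between -0.004 and 0.003 m and x of box_d in the frame of tray between -0.004 and 0.003 m and x of box_e in the frame of tray between -0.004 and 0.003 m); the robot touches nothing.
It fails at once if the beaker was disturbed (moved over 30 mm) (distance of beaker_small from where it was at the start of the episode above 0.03 m).
It fails at once if the pen was disturbed (moved over 30 mm) (distance of lab_pen from where it was at the start of the episode above 0.03 m).
Of box_a, box_b, box_c, box_d, box_e only 3 to 4 are there at a start; the rules pass over those that are not, and their reading is None.
At some moment in a run one of box_a, box_b, box_c, box_d, box_e may be knocked a few centimetres aside while the robot is not near it.
Once in a run the grip may slacken for a moment while it holds something.
It also fails if it takes over 208 s, if anything falls off the work surface, if the arm or the gripper's body presses on something with over 40 N, if the wrist force passes 120 N, or if a joint passes its speed limit or range.

## Working session

There is one attempt and no reset: what is moved stays moved. The work goes in short steps, Python scripts to look and compute and a tool call to move; the robot and the scene stay as the last step left them, time stands still between calls to the robot, and variables do not carry over. Pictures are saved under pics/ and viewed, at most 14 in all, crops included, and the job is handed in when it is done.

Besides the shell and the picture viewer there is one more tool, called after "Request:" by a JSON object that holds its "api" and its "payload", one argument or row to a line. send_rows: Moves the arm, as the interface text tells. Its arguments: {"type":"object","properties":{"linear":{"type":"array"},"twist":{"type":"array"},"gripper":{"type":"array"},"grip_force":{"type":"number"}},"required":["linear","twist","gripper"]}

```bash
mkdir -p pics; python3 - <<'E'
from workcell import bot, camera, get_calibration
import cv2
for n in ("top","side","wrist"):
    cv2.imwrite(f"pics/{n}0.png",camera(n)[:,:,::-1]); print(n,get_calibration(n))
print(bot.get_obs())
E
```

```text
top {'fx': 430.01208938422116, 'fy': 430.01208938422116, 'cx': 275.74023908913307, 'cy': 209.41267566080796, 'origin': array([ 0.40289734, -0.14859508,  1.19602985]), 'orientation': array([-172.92236023,    0.35371535,  -89.06720363])}
side {'fx': 440.22723007622363, 'fy': 440.22723007622363, 'cx': 280.4687387450208, 'cy': 209.94949843563396, 'origin': array([ 0.4418145 , -1.08248462,  0.86495578]), 'orientation': array([-132.13033614,    1.28178128,   -7.84090319])}
wrist {'fx': 325.19226210127806, 'fy': 325.19226210127806, 'cx': 282.31601745777965, 'cy': 211.398103109446, 'hand_eye': array([[ 8.45437314e-04, -9.52238632e-01, -3.05353684e-01,
         7.70354282e-02],
       [ 9.99999637e-01,  8.36885630e-04,  1.58904845e-04,
        -4.69524797e-04],
       [ 1.04230778e-04, -3.05353708e-01,  9.52238994e-01,
        -1.29378746e-01],
       [ 0.00000000e+00,  0.00000000e+00,  0.00000000e+00,
         1.00000000e+00]])}
{'time': 0.15, 'q': array([7.36247855e+01, 5.00458322e+00, 1.00448096e+01, 9.50992440e+01,
       4.91589535e-04, 8.99999962e+01]), 'qd': array([ 0.14541462, -0.06343272,  0.13351222,  0.04939114, -0.06008824,
       -0.14765616]), 'joint_efforts': array([-8.29671226e-04, -5.20762646e+01,  4.65044117e+01,  1.39546578e-02,
        1.59307200e-05, -2.45079626e-06]), 'ee_pos': array([0.15501282, 0.52753906, 0.24473834]), 'tcp_rot': array([-1.79940982e+02, -4.91593155e-04,  1.63624789e+02]), 'wrist_force': array([ 0.20520025, -0.04820345,  0.61447024]), 'torque': array([-0.04175256, -0.01346823, -0.00029538]), 'grasp_force': 0.0, 'opening': 0.08536106542916369}
```

View pics/top0.png

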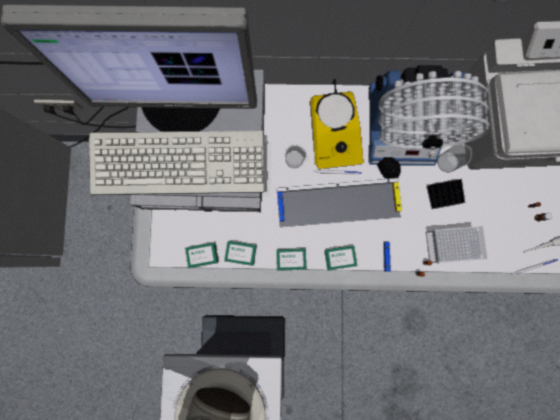

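View pics/side0.png

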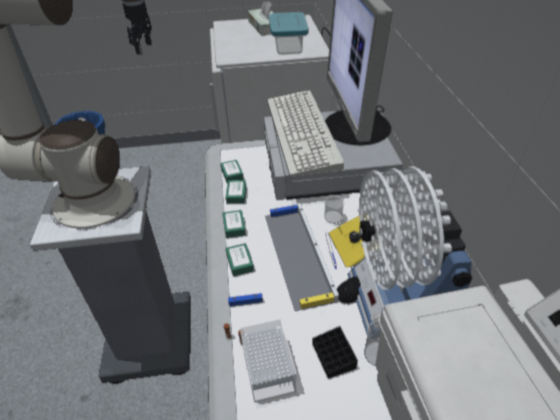

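Four boxes lie at about (202,254), (240,252), (291,259) and (341,257). The tray spans x 280–400 and y 180–225. There are two blue bars: (281,207) on the tray's left end and (387,256) loose on the table. The one farthest to the robot's left is (281,207), and it also sits on the tray opposite the yellow stop. I'll confirm it in an enlarged crop.

```bash
cat > h.py <<'E'
from workcell import bot, camera, get_calibration
import numpy as np, cv2
from scipy.spatial.transform import Rotation as R
def ray(n,u,v,z):
    c=get_calibration(n); M=R.from_euler('xyz',c['orientation'],degrees=True).as_matrix()
    d=M@np.array([(u-c['cx'])/c['fx'],(v-c['cy'])/c['fy'],1.]); o=np.array(c['origin'])
    return o+d*(z-o[2])/d[2]
def crop(img,x0,y0,x1,y1,s,name):
    cv2.imwrite("pics/"+name,cv2.resize(img[y0:y1,x0:x1,::-1],None,fx=s,fy=s,interpolation=cv2.INTER_CUBIC))
E
python3 - <<'E'
from h import *
im=camera("top"); np.save("top0.npy",im)
crop(im,180,170,410,280,3.4,"c1.png")
# green boxes: min area rects of green contours
hsv=cv2.cvtColor(im,cv2.COLOR_RGB2HSV)
g=cv2.inRange(hsv,(60,60,20),(95,255,200)); g[:235]=0;g[275:]=0
for c in cv2.findContours(g,cv2.RETR_EXTERNAL,cv2.CHAIN_APPROX_NONE)[0]:
    if cv2.contourArea(c)<100: continue
    r=cv2.minAreaRect(c); p=np.array([ray("top",u,v,.028)[:2] for u,v in cv2.boxPoints(r)])
    print(np.round(r[0],1),np.round(r[1],1),'c',p.mean(0).round(4),'pts',p.round(3).tolist())
E
```

```text
[291. 259.] [20. 28.] c [ 0.4137 -0.1824] pts [[0.44, -0.144], [0.441, -0.22], [0.388, -0.22], [0.386, -0.145]]
[340.6 257.4] [20.7 29.3] c [ 0.4203 -0.3162] pts [[0.441, -0.273], [0.454, -0.351], [0.4, -0.359], [0.386, -0.281]]
[201.3 254.8] [20.3 30.2] c [0.4212 0.0604] pts [[0.44, 0.106], [0.456, 0.026], [0.403, 0.014], [0.386, 0.094]]
[240.1 252.6] [28.7 20.2] c [ 0.4286 -0.0444] pts [[0.407, -0.002], [0.461, -0.009], [0.45, -0.087], [0.396, -0.079]]
```

View pics/c1.png

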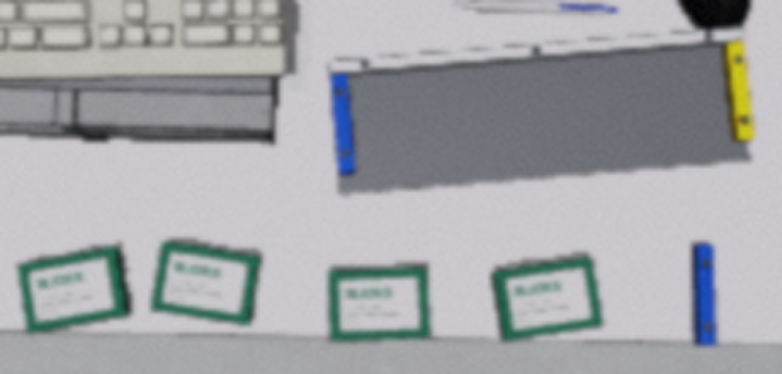

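The crop confirms the blue stop is the bar standing on the tray's left end (343,124 in the crop). The other bar (704,293) lies loose on the table at the right. Next I'll compute the tray pose and the bystander positions.

```bash
python3 - <<'E'
from h import *
f=lambda u,v,z:ray("top",180+(u+.5)/3.4-.5,170+(v+.5)/3.4-.5,z)[:2]
b=np.mean([f(*p,.025) for p in [(333,74),(348,73),(355,173),(339,175)]],0)
y=np.mean([f(*p,.025) for p in [(726,42),(745,41),(752,138),(735,141)]],0)
d=b-y; print("blue",b,"yellow",y,"dist",np.linalg.norm(d),"yaw",np.degrees(np.arctan2(-d[0],d[1])),"mid",(b+y)/2)
fl,fr=f(340,193,.003),f(749,160,.003); d2=fl-fr
print("front",fl,fr,np.linalg.norm(d2),np.degrees(np.arctan2(-d2[0],d2[1])))
print("fence ends",f(331,66,.028),f(725,32,.028))
for n,u,v,z in [("beaker",295,157,.03),("knob",389,167,.05),("casecorner",262,209,.10),("loose",387,256,.02)]: print(n,ray("top",u,v,z))
# side faces help: box yaw from long edges
E
```

```text
blue [ 0.55786949 -0.15259296] yellow [ 0.5899328  -0.47220961] dist 0.321220888872672 yaw 5.728634150691103 mid [ 0.57390114 -0.31240129]
front [ 0.50340868 -0.15046258] [ 0.53578942 -0.48500449] 0.33610534411242593 5.52851001640048
fence ends [ 0.60430355 -0.14157299] [ 0.63710294 -0.46054095]
beaker [ 0.6948408  -0.19007102  0.03      ]
knob [ 0.6658212  -0.44471924  0.05      ]
casecorner [ 0.53937574 -0.10429789  0.1       ]
loose [ 0.4260244  -0.44307741  0.02      ]
```

Request:
{"api": "send_rows", "payload": {
  "linear": [
    [0,0,0],
    [0,0,0],
    [0,0,0],
    [0,0,0],
    [0,0,0],
    [0,0,0],
    [0,0,0],
    [0,0,0]
  ],
  "twist": [
    [0,0,1.05],
    [0,0,1.05],
    [0,0,1.05],
    [0,0,1.05],
    [0,0,1.05],
    [0,0,1.05],
    [0,0,1.05],
    [0,0,1.05]
  ],
  "gripper": [100,100,100,100,100,100,100,100],
  "grip_force": 60
}}

```text
time: 1.2
ee_pos: [0.1551, 0.5276, 0.2451]
tcp_rot: [-180.0, 0.0, 79.3]
wrist_force: [0.5, 0.2, -0.1]
opening: 0.0853
grasp_force: 0.0
```

Request:
{"api": "send_rows", "payload": {
  "linear": [
    [0,0,0],
    [0,0,0],
    [0,0,0],
    [0,0,0],
    [0,0,0],
    [0,0,0],
    [0,0,0],
    [0,0,0]
  ],
  "twist": [
    [0,0,1.06],
    [0,0,1.06],
    [0,0,1.06],
    [0,0,1.06],
    [0,0,1.06],
    [0,0,1.06],
    [0,0,1.06],
    [0,0,1.06]
  ],
  "gripper": [100,100,100,100,100,100,100,100]
}}

```text
time: 2.2
ee_pos: [0.4188, 0.2849, 0.2452]
tcp_rot: [-166.6, 9.2, 27.2]
wrist_force: [0.7, -0.7, -0.3]
opening: 0.0851
grasp_force: 0.0
```

Request:
{"api": "send_rows", "payload": {
  "linear": [
    [0,0,0],
    [0,0,0],
    [0,0,0],
    [0,0,0],
    [0,0,0],
    [0,0,0],
    [0,0,0],
    [0,0,0]
  ],
  "twist": [
    [0,0,1.06],
    [0,0,1.06],
    [0,0,1.06],
    [0,0,1.06],
    [0,0,1.06],
    [0,0,1.06],
    [0,0,1.06],
    [0,0,1.06]
  ],
  "gripper": [100,100,100,100,100,100,100,100]
}}

```text
time: 3.2
ee_pos: [0.4167, -0.0927, 0.2456]
tcp_rot: [-165.9, 29.8, -21.4]
wrist_force: [0.9, -0.2, 0.2]
opening: 0.0851
grasp_force: 0.0
```

```bash
python3 - <<'E'
from h import *
o=bot.get_obs(); print(o['q'].round(1),o['ee_pos'],o['tcp_rot'])
def d(t,rpy):
    Rc=R.from_euler('xyz',o['tcp_rot'],degrees=True); Rt=R.from_euler('xyz',rpy,degrees=True)
    print("lin",Rc.inv().apply(np.array(t)-o['ee_pos']).round(4),"tw",(np.degrees((Rc.inv()*Rt).as_rotvec())/10).round(3))
d([.42,-.2,.245],[180,0,90])
E
```

```text
[-21.4  14.5  14.1 119.4  14.1 179.9] [ 0.4167008  -0.09266125  0.24563664] [-165.88620127   29.78774313  -21.35585605]
lin [ 0.0369  0.0908 -0.0439] tw [ -3.822   0.63  -11.151]
```

Request:
{"api": "send_rows", "payload": {
  "linear": [
    [0,0,0],
    [0,0,0],
    [0,0,0],
    [0,0,0],
    [0,0,0],
    [0,0,0]
  ],
  "twist": [
    [-0.32,0.05,-0.93],
    [-0.32,0.05,-0.93],
    [-0.32,0.05,-0.93],
    [-0.32,0.05,-0.93],
    [-0.32,0.05,-0.93],
    [-0.32,0.05,-0.93]
  ],
  "gripper": [100,100,100,100,100,100]
}}

```text
time: 3.95
ee_pos: [0.4172, -0.0911, 0.2458]
tcp_rot: [-165.1, 11.2, 35.8]
wrist_force: [-0.8, -0.5, -0.2]
opening: 0.085
grasp_force: 0.0
```

```bash
cat >> h.py <<'E'
def to(t,rpy):
    o=bot.get_obs()
    Rc=R.from_euler('xyz',o['tcp_rot'],degrees=True); Rt=R.from_euler('xyz',rpy,degrees=True)
    l=Rt.inv() if 0 else Rc.inv()
    print("lin",l.apply(np.array(t)-o['ee_pos']).round(4),"tw",(np.degrees((Rc.inv()*Rt).as_rotvec())/10).round(3))
E
python3 - <<'E'
from h import *
o=bot.get_obs(); print(o['q'].round(1),o['ee_pos'],o['tcp_rot'])
to([.42,-.2,.245],[180,0,90])
E
```

```text
[-13.3   5.8   8.6 111.3   1.5 132.1] [ 0.41723714 -0.09110383  0.24581068] [-165.12885372   11.19517042   35.80294621]
lin [-0.0601  0.0902 -0.0108] tw [-1.9    0.328 -5.516]
```

Commanded poses restart from what was reached, so I'll carry on rotating to yaw 90.

Request:
{"api": "send_rows", "payload": {
  "linear": [
    [0,0,0],
    [0,0,0],
    [0,0,0],
    [0,0,0],
    [0,0,0],
    [0,0,0]
  ],
  "twist": [
    [-0.317,0.055,-0.92],
    [-0.317,0.055,-0.92],
    [-0.317,0.055,-0.92],
    [-0.317,0.055,-0.92],
    [-0.317,0.055,-0.92],
    [-0.317,0.055,-0.92]
  ],
  "gripper": [100,100,100,100,100,100]
}}

```text
time: 4.7
ee_pos: [0.4171, -0.091, 0.246]
tcp_rot: [179.9, 0.0, 90.0]
wrist_force: [-0.4, 0.2, -0.0]
opening: 0.0853
grasp_force: 0.0
```

```bash
python3 - <<'E'
from h import *
o=bot.get_obs(); print(o['q'].round(1),o['ee_pos'],o['tcp_rot'])
to([.42,-.36,.2],[180,0,99])
E
```

```text
[-12.3 -11.8  -5.8  95.9   0.   77.6] [ 0.41709807 -0.0909847   0.24602699] [1.79941957e+02 4.72020964e-03 9.00437059e+01]
lin [-0.269   0.0027  0.0461] tw [ 0.006  0.001 -0.896]
```

Request:
{"api": "send_rows", "payload": {
  "linear": [
    [-0.045,0.0006,0.009],
    [-0.045,0.0006,0.009],
    [-0.045,0.0006,0.009],
    [-0.045,0.0006,0.009],
    [-0.045,0.0006,0.009],
    [0,0,0],
    [0,0,0]
  ],
  "twist": [
    [0,0,0],
    [0,0,0],
    [0,0,0],
    [0,0,0],
    [0,0,0],
    [0,0,-0.95],
    [0,0,0]
  ],
  "gripper": [100,100,100,100,100,100,100]
}}

```text
time: 5.58
ee_pos: [0.4187, -0.3165, 0.2006]
tcp_rot: [-179.9, -0.0, 99.1]
wrist_force: [-0.7, -0.0, 0.5]
opening: 0.0854
grasp_force: 0.0
```

```bash
cat >> h.py <<'E'
def wpt(u,v,z,o):
    "wrist fisheye pixel -> world point at height z"
    c=get_calibration("wrist"); a=np.array([(u-c['cx'])/c['fx'],(v-c['cy'])/c['fy']]); t=np.hypot(*a)
    d=np.array([*(a/t*np.sin(t)),np.cos(t)]) if t>1e-9 else np.array([0,0,1.])
    H=np.array(c['hand_eye']); Rc=R.from_euler('xyz',o['tcp_rot'],degrees=True).as_matrix()
    w=Rc@H[:3,:3]@d; p=np.array(o['ee_pos'])+Rc@H[:3,3]
    return (p+w*(z-p[2])/w[2])[:2]
def wboxes(save=None,z=.028):
    "green boxes in the wrist picture: label (white) rect inside gives top centre and yaw"
    o=bot.get_obs(); im=camera("wrist")
    if save: cv2.imwrite("pics/"+save,im[:,:,::-1])
    hsv=cv2.cvtColor(im,cv2.COLOR_RGB2HSV); g=cv2.inRange(hsv,(60,60,20),(95,255,255))
    out=[]
    cs,hi=cv2.findContours(g,cv2.RETR_CCOMP,cv2.CHAIN_APPROX_NONE)
    for c,h in zip(cs,hi[0]):
        if h[3]<0 or cv2.contourArea(c)<800: continue      # holes = labels
        p=np.array([wpt(*q[0],z,o) for q in c]).astype(np.float32)
        r=cv2.minAreaRect(p*1000); e=cv2.boxPoints(r); a,b=e[1]-e[0],e[2]-e[1]
        l=a if np.hypot(*a)>np.hypot(*b) else b
        out.append((np.array(r[0])/1000,np.degrees(np.arctan2(-l[0],l[1]))%180,sorted(r[1])))
        print("label c",out[-1][0].round(4),"longaxis yaw",round(float(out[-1][1]),1),"size",np.round(out[-1][2],1))
    return out,o,im
E
python3 - <<'E'
from h import *
b,o,im=wboxes("w1.png"); print(o['ee_pos'].round(4),o['tcp_rot'].round(2))
E
```

```text
label c [ 0.4212 -0.3184] longaxis yaw 8.8 size [42.4 64.8]
label c [ 0.4143 -0.1832] longaxis yaw 3.0 size [42.4 64.6]
[ 0.4187 -0.3165  0.2006] [-1.7991e+02 -5.0000e-02  9.9120e+01]
```

View pics/w1.png

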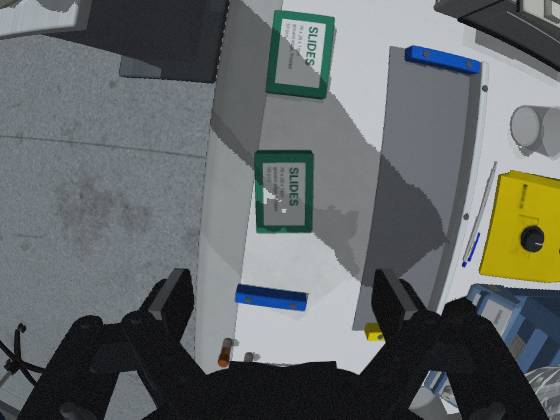

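The wrist view shows the right-hand box centred at about (284,190), matching the top-view estimate, with a grey rim along the table's front edge close to it. I'll descend with the jaws at about 72 mm.

Request:
{"api": "send_rows", "payload": {
  "linear": [
    [-0.0023,0.0022,0.03],
    [0,0,0.04],
    [0,0,0.04],
    [0,0,0.03],
    [0,0,0.01],
    [0,0,0]
  ],
  "twist": [
    [0,0,0.03],
    [0,0,0],
    [0,0,0],
    [0,0,0],
    [0,0,0],
    [0,0,0]
  ],
  "gripper": [84,84,84,84,84,84]
}}

```text
time: 6.38
ee_pos: [0.4216, -0.3177, 0.0514]
tcp_rot: [-180.0, -0.0, 98.9]
wrist_force: [-0.1, -0.6, 0.3]
opening: 0.0717
grasp_force: 0.0
```

Request:
{"api": "send_rows", "payload": {
  "linear": [
    [0,0,0.007],
    [0,0,0.007],
    [0,0,0]
  ],
  "twist": [
    [0,0,0],
    [0,0,0],
    [0,0,0]
  ],
  "gripper": [84,84,84]
}}

```text
time: 6.75
ee_pos: [0.4212, -0.318, 0.0367]
tcp_rot: [-179.9, -0.0, 98.9]
wrist_force: [0.3, 0.4, 1.0]
opening: 0.0718
grasp_force: 0.0
```

Request:
{"api": "send_rows", "payload": {
  "linear": [
    [0,0,0.008],
    [0,0,0.007],
    [0,0,0]
  ],
  "twist": [
    [0,0,0],
    [0,0,0],
    [0,0,0]
  ],
  "gripper": [84,84,84]
}}

```text
time: 7.12
ee_pos: [0.421, -0.3178, 0.0212]
tcp_rot: [-179.9, -0.1, 98.9]
wrist_force: [-0.7, -0.5, -0.1]
opening: 0.0717
grasp_force: 0.0
```

Request:
{"api": "send_rows", "payload": {
  "linear": [
    [0,0,0],
    [0,0,0],
    [0,0,0],
    [0,0,0],
    [0,0,0],
    [0,0,0]
  ],
  "twist": [
    [0,0,0],
    [0,0,0],
    [0,0,0],
    [0,0,0],
    [0,0,0],
    [0,0,0]
  ],
  "gripper": [40,40,40,40,40,40]
}}

```text
time: 7.88
ee_pos: [0.4215, -0.3182, 0.0225]
tcp_rot: [-180.0, 0.0, 98.9]
wrist_force: [-1.1, 0.7, 5.1]
opening: 0.0545
grasp_force: 66.2
```

Request:
{"api": "send_rows", "payload": {
  "linear": [
    [0,0,-0.008],
    [0,0,-0.01],
    [0,0,-0.012],
    [0,0,0],
    [0,0,0],
    [0,0,0]
  ],
  "twist": [
    [0,0,0],
    [0,0,0],
    [0,0,0],
    [0,0,0],
    [0,0,0],
    [0,0,0]
  ],
  "gripper": [40,40,40,40,40,40]
}}

```text
time: 8.62
ee_pos: [0.4212, -0.3179, 0.0516]
tcp_rot: [-179.9, -0.0, 98.9]
wrist_force: [0.7, 0.4, -5.4]
opening: 0.0548
grasp_force: 65.3
```

```bash
python3 - <<'E'
from h import *
F=[]
b,o,im=wboxes("w2.png"); F.append(o['wrist_force'])
for i in range(2): camera("top"); F.append(bot.get_obs()['wrist_force'])
print(np.round(F,2),bot.get_obs()['joint_efforts'].round(2),bot.get_obs()['ee_pos'])
T=camera("top"); np.save("t.npy",T)
E
```

```text
label c [ 0.4251 -0.3368] longaxis yaw 9.1 size [51.4 78.5]
[[ 0.74  0.38 -5.37]
 [-0.84 -0.44 -4.72]
 [-0.07 -0.09 -4.78]] [ 0.000e+00 -5.159e+01  4.835e+01  2.000e-02  0.000e+00 -0.000e+00] [ 0.42126099 -0.31797818  0.05172485]
```

View pics/w2.png

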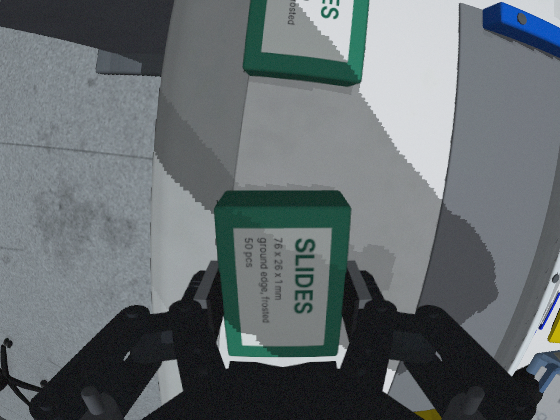

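Box 1 weighs about 5 N, so it is full, and it sits centred in the jaws (284,270). It goes to the blue end.

Request:
{"api": "send_rows", "payload": {
  "linear": [
    [-0.0046,0.0296,0],
    [-0.0046,0.0296,0],
    [-0.0046,0.0296,0],
    [-0.0046,0.0296,0],
    [0,0,0],
    [0,0,0],
    [0,0,0],
    [0,0,0]
  ],
  "twist": [
    [0,0,0],
    [0,0,0],
    [0,0,0],
    [0,0,0],
    [0,0,-0.96],
    [0,0,-0.96],
    [0,0,-0.96],
    [0,0,-0.96]
  ],
  "gripper": [40,40,40,40,40,40,40,40]
}}

```text
time: 9.82
ee_pos: [0.5412, -0.3179, 0.0516]
tcp_rot: [-180.0, -0.1, 137.6]
wrist_force: [0.0, 0.6, -4.4]
opening: 0.0545
grasp_force: 65.8
```

Request:
{"api": "send_rows", "payload": {
  "linear": [
    [0,0,0],
    [0,0,0],
    [0,0,0],
    [0,0,0],
    [0,0,0],
    [0,0,0]
  ],
  "twist": [
    [0,0,-0.965],
    [0,0,-0.965],
    [0,0,-0.965],
    [0,0,-0.965],
    [0,0,-0.965],
    [0,0,0]
  ],
  "gripper": [40,40,40,40,40,40]
}}

```text
time: 10.58
ee_pos: [0.5412, -0.3179, 0.0517]
tcp_rot: [180.0, -0.1, -174.5]
wrist_force: [-0.1, 0.5, -4.6]
opening: 0.0552
grasp_force: 41.9
```

```bash
cat >> h.py <<'E'
TO=np.array([.574,-.312]); TY=np.radians(5.6)
def tray(x,y): # tray mm -> world xy m
    c,s=np.cos(TY),np.sin(TY); return TO+np.array([c*x-s*y,s*x+c*y])/1000
def intray(p):
    c,s=np.cos(TY),np.sin(TY); d=np.array(p[:2])-TO; return np.array([c*d[0]+s*d[1],-s*d[0]+c*d[1]])*1000
E
python3 - <<'E'
from h import *
b,o,im=wboxes("w3.png"); print(o['ee_pos'],o['tcp_rot'],o['wrist_force'],o['opening'])
to([*tray(-12,100),o['ee_pos'][2]],[180,0,185.6])
E
```

```text
label c [ 0.5606 -0.3168] longaxis yaw 95.7 size [51.5 79. ]
[ 0.54116648 -0.31786077  0.05167711] [ 1.79987822e+02 -6.77883571e-02 -1.74492607e+02] [-0.09752201  0.54743812 -4.62588094] 0.05517176431784016
lin [-0.0208  0.1027  0.    ] tw [ 0.001 -0.006 -0.024]
```

View pics/w3.png

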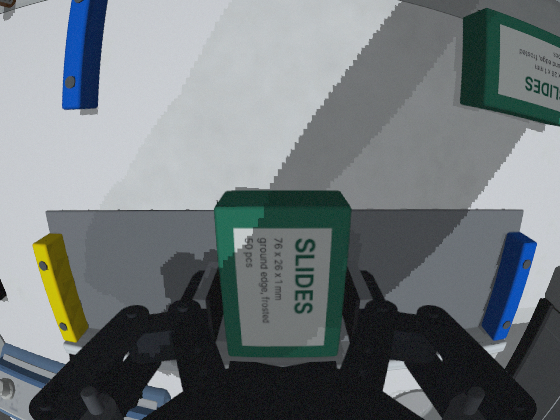

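The picture shows the box held square over the tray. The tray's front corners are at (46,210) and (523,210), the yellow stop is on the left and the blue stop on the right. I'll refine the tray pose from these corners.

Request:
{"api": "send_rows", "payload": {
  "linear": [
    [-0.005,0.0257,0],
    [-0.005,0.0257,0],
    [-0.005,0.0257,0],
    [-0.006,0.0257,0],
    [0,0,0]
  ],
  "twist": [
    [0,0,0],
    [0,0,0],
    [0,0,0],
    [0,0,0],
    [0,0,0]
  ],
  "gripper": [40,40,40,40,40],
  "grip_force": 60
}}

```text
time: 11.25
ee_pos: [0.5524, -0.2121, 0.052]
tcp_rot: [180.0, -0.0, -174.5]
wrist_force: [0.4, -0.7, -5.7]
opening: 0.0543
grasp_force: 72.4
```

```bash
python3 - <<'E'
from h import *
o={'ee_pos':[0.54116648,-0.31786077,0.05167711],'tcp_rot':[180,-.07,-174.4926]}
r,l=wpt(46,210,.003,o),wpt(523,210,.003,o); d=l-r
print("corners",r,l,np.linalg.norm(d),np.degrees(np.arctan2(-d[0],d[1])), "tray mm",intray(r),intray(l))
# stop top corners (inner): yellow inner upper (62,232)...; blue inner (507,234)
for n,u,v in [("Y in front",62,233),("Y in back",82,340),("B in front",507,234),("B in back",484,331)]: print(n,intray(wpt(u,v,.025,o)))
o=bot.get_obs(); print(o['ee_pos'],intray(o['ee_pos']),o['wrist_force'],o['opening'],o['q'].round(0))
E
```

```text
corners [ 0.53613258 -0.48595016] [ 0.50353684 -0.15104513] 0.33648752937855136 5.558992395159145 tray mm [ -54.66125675 -169.42475013] [-54.42042669 167.06269306]
Y in front [ -46.68009095 -138.99427416]
Y in back [  38.21693378 -150.19610362]
B in front [-45.69451764 136.08222337]
B in back [ 29.59677093 141.10952499]
[ 0.5523795  -0.21205587  0.05197587] [-11.76447411 101.57692408] [ 0.37324963 -0.68895408 -5.67134956] 0.05433554613545571 [-21.  11.  -4.  74.  -0. -26.]
```

Request:
{"api": "send_rows", "payload": {
  "linear": [
    [0,-0.005,0.01],
    [0,0,0.009],
    [0,0,0.005],
    [0,0,0.002],
    [0,0,0]
  ],
  "twist": [
    [0,0,0],
    [0,0,0],
    [0,0,0],
    [0,0,0],
    [0,0,0]
  ],
  "gripper": [40,40,40,40,40]
}}

```text
time: 11.88
ee_pos: [0.5527, -0.2187, 0.026]
tcp_rot: [-180.0, -0.0, -174.5]
wrist_force: [0.8, 0.2, -5.3]
opening: 0.0546
grasp_force: 72.4
```

```bash
sed -i 's/^TO=.*/TO=np.array([.57551,-.31306]); TY=np.radians(5.57)/' h.py; python3 - <<'E'
from h import *
o=bot.get_obs(); print(o['ee_pos'],intray(o['ee_pos']),o['wrist_force'],o['opening'],o['grasp_force'])
E
```

```text
[ 0.55267705 -0.21870417  0.02599241] [-13.56679125  96.12651872] [ 0.79577971  0.19852997 -5.25831084] 0.05464831458999464 72.38392353057861
```

Request:
{"api": "send_rows", "payload": {
  "linear": [
    [0,0,0.0015],
    [0,0,0.0015],
    [0,0,0],
    [0,0,0]
  ],
  "twist": [
    [0,0,0],
    [0,0,0],
    [0,0,0],
    [0,0,0]
  ],
  "gripper": [40,40,40,40]
}}

```text
time: 12.38
ee_pos: [0.5529, -0.2187, 0.0255]
tcp_rot: [-179.9, 0.1, -174.4]
wrist_force: [-9.5, 2.5, 14.4]
opening: 0.0545
grasp_force: 74.6
```

Request:
{"api": "send_rows", "payload": {
  "linear": [
    [-0.005,0,0],
    [-0.005,0,0],
    [-0.003,0,0],
    [0,0,0],
    [0,0,0]
  ],
  "twist": [
    [0,0,0],
    [0,0,0],
    [0,0,0],
    [0,0,0],
    [0,0,0]
  ],
  "gripper": [40,40,40,40,40]
}}

```text
time: 13.0
ee_pos: [0.5658, -0.2179, 0.0255]
tcp_rot: [-179.9, 0.0, -174.5]
wrist_force: [-8.1, 0.3, 13.2]
opening: 0.0543
grasp_force: 74.7
```

Request:
{"api": "send_rows", "payload": {
  "linear": [
    [-0.001,0,-0.002],
    [-0.002,0,0],
    [0,0,0],
    [0,0,0]
  ],
  "twist": [
    [0,0,0],
    [0,0,0],
    [0,0,0],
    [0,0,0]
  ],
  "gripper": [40,40,40,40]
}}

```text
time: 13.5
ee_pos: [0.5672, -0.2172, 0.0255]
tcp_rot: [-180.0, -0.2, -174.5]
wrist_force: [-12.7, -0.5, 8.8]
opening: 0.0543
grasp_force: 74.0
```

Request:
{"api": "send_rows", "payload": {
  "linear": [
    [-0.0015,0,0],
    [0,0,0],
    [0,0,0]
  ],
  "twist": [
    [0,0,0],
    [0,0,0],
    [0,0,0]
  ],
  "gripper": [40,40,40]
}}

```text
time: 13.88
ee_pos: [0.5672, -0.2172, 0.0255]
tcp_rot: [-180.0, -0.4, -174.5]
wrist_force: [-19.9, -1.2, 13.8]
opening: 0.0545
grasp_force: 74.5
```

Request:
{"api": "send_rows", "payload": {
  "linear": [
    [0,0,0],
    [0,0,0],
    [0,0,0],
    [0,0,0]
  ],
  "twist": [
    [0,0,0],
    [0,0,0],
    [0,0,0],
    [0,0,0]
  ],
  "gripper": [75,75,75,75]
}}

```text
time: 14.38
ee_pos: [0.5703, -0.2168, 0.025]
tcp_rot: [-180.0, -0.0, -174.4]
wrist_force: [-1.6, -0.3, 0.4]
opening: 0.064
grasp_force: 0.0
```

Request:
{"api": "send_rows", "payload": {
  "linear": [
    [0,0,-0.02],
    [0,0,-0.02],
    [0.002,-0.03,0],
    [0.002,-0.03,0],
    [0,0,0],
    [0,0,0.018],
    [0,0,0.018],
    [0,0,0]
  ],
  "twist": [
    [0,0,0],
    [0,0,0],
    [0,0,0],
    [0,0,0],
    [0,0,0],
    [0,0,0],
    [0,0,0],
    [0,0,0]
  ],
  "gripper": [75,75,0,0,0,0,0,0]
}}

```text
time: 15.38
ee_pos: [0.5706, -0.2756, 0.0262]
tcp_rot: [179.9, -0.3, -174.4]
wrist_force: [-0.9, 0.7, 0.9]
opening: -0.0001
grasp_force: 0.0
```

```bash
python3 - <<'E'
from h import *
b,o,im=wboxes(None,.031); print(intray(o['ee_pos']),o['ee_pos'],o['wrist_force'],o['opening'])
for c in b: print(intray(c[0]),c[1]-90-5.57)
E
```

```text
[-1.28041025 37.78944136] [ 0.57056772 -0.27557327  0.02619407] [-0.90760578  0.70046882  0.88350372] -5.41504667536674e-05
```

Request:
{"api": "send_rows", "payload": {
  "linear": [
    [0,0.01,0],
    [0,0.008,0],
    [0,0.008,0],
    [0,0.008,0],
    [0,0.006,0],
    [0,0,0]
  ],
  "twist": [
    [0,0,0],
    [0,0,0],
    [0,0,0],
    [0,0,0],
    [0,0,0],
    [0,0,0]
  ],
  "gripper": [0,0,0,0,0,0]
}}

```text
time: 16.18
ee_pos: [0.568, -0.2365, 0.029]
tcp_rot: [180.0, -0.0, -174.4]
wrist_force: [0.2, -0.2, 0.2]
opening: -0.0001
grasp_force: 0.0
```

Request:
{"api": "send_rows", "payload": {
  "linear": [
    [0,0.002,0],
    [0,0.002,0],
    [0,0.002,0],
    [0,0,0]
  ],
  "twist": [
    [0,0,0],
    [0,0,0],
    [0,0,0],
    [0,0,0]
  ],
  "gripper": [0,0,0,0]
}}

```text
time: 16.68
ee_pos: [0.5674, -0.231, 0.0289]
tcp_rot: [180.0, -0.0, -174.4]
wrist_force: [0.6, -2.9, 1.9]
opening: -0.0001
grasp_force: 1.5
```

Request:
{"api": "send_rows", "payload": {
  "linear": [
    [0,0.002,0],
    [0,0.002,0],
    [0,0,0]
  ],
  "twist": [
    [0,0,0],
    [0,0,0],
    [0,0,0]
  ],
  "gripper": [0,0,0]
}}

```text
time: 17.05
ee_pos: [0.5671, -0.2275, 0.029]
tcp_rot: [-179.9, -0.0, -174.4]
wrist_force: [0.6, -6.3, 1.5]
opening: 0.0002
grasp_force: 3.1
```

Request:
{"api": "send_rows", "payload": {
  "linear": [
    [0,0.002,0],
    [0,0.002,0],
    [0,0,0]
  ],
  "twist": [
    [0,0,0],
    [0,0,0],
    [0,0,0]
  ],
  "gripper": [0,0,0]
}}

```text
time: 17.42
ee_pos: [0.5671, -0.2269, 0.0297]
tcp_rot: [-179.6, -0.0, -174.6]
wrist_force: [0.4, -22.9, 0.0]
opening: 0.0002
grasp_force: 11.7
```

Request:
{"api": "send_rows", "payload": {
  "linear": [
    [0,-0.01,0],
    [0,0,-0.03],
    [0.04,0.025,0],
    [0.04,0.025,0],
    [0,0,0],
    [0,0,0]
  ],
  "twist": [
    [0,0,0],
    [0,0,0],
    [0,0,0],
    [0,0,0],
    [0,0,0],
    [0,0,0]
  ],
  "gripper": [0,0,0,0,0,0]
}}

```text
time: 18.18
ee_pos: [0.4836, -0.1909, 0.0591]
tcp_rot: [180.0, -0.0, -174.4]
wrist_force: [-0.3, 0.2, -0.2]
opening: 0.0001
grasp_force: 0.0
```

```bash
python3 - <<'E'
from h import *
b,o,im=wboxes("w4.png",.031); print(intray(o['ee_pos']),o['ee_pos'],o['wrist_force'])
for c in b: print(intray(c[0]),c[1]-90-5.57)
E
```

```text
label c [ 0.4559 -0.0411] longaxis yaw 172.1 size [41.2 63.4]
label c [ 0.4142 -0.1836] longaxis yaw 3.0 size [41.  62.7]
[-79.65546406 130.51715655] [ 0.48356241 -0.1908906   0.05913309] [-0.26766717  0.20285685 -0.16495161]
[-92.61018254 282.31030667] 76.532524
[-147.97248088  144.53625729] -92.53115
```

View pics/w4.png

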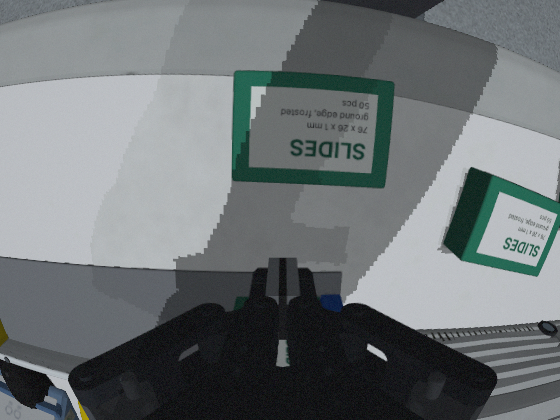

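The held box 1 is hidden behind the gripper. The next box is clear at (312,130), and the left one, at (510,222), seems to have been knocked about 27 mm. Next I'll push box 1 home from the front.

Request:
{"api": "send_rows", "payload": {
  "linear": [
    [0,-0.003,0.015],
    [0,0,0.015],
    [-0.012,0,0],
    [-0.01,0,0],
    [-0.003,0,0],
    [-0.002,0,0],
    [0,0,0]
  ],
  "twist": [
    [0,0,0],
    [0,0,0],
    [0,0,0],
    [0,0,0],
    [0,0,0],
    [0,0,0],
    [0,0,0]
  ],
  "gripper": [0,0,0,0,0,0,0]
}}

```text
time: 19.1
ee_pos: [0.5104, -0.1915, 0.0291]
tcp_rot: [-180.0, -0.0, -174.4]
wrist_force: [0.7, -0.3, 0.4]
opening: 0.0
grasp_force: 0.0
```

Request:
{"api": "send_rows", "payload": {
  "linear": [
    [-0.002,0,0],
    [-0.002,0,0],
    [0,0,0]
  ],
  "twist": [
    [0,0,0],
    [0,0,0],
    [0,0,0]
  ],
  "gripper": [0,0,0]
}}

```text
time: 19.48
ee_pos: [0.5125, -0.1913, 0.029]
tcp_rot: [-180.0, -0.3, -174.5]
wrist_force: [-9.6, -0.4, 6.5]
opening: -0.0002
grasp_force: 5.3
```

Request:
{"api": "send_rows", "payload": {
  "linear": [
    [-0.002,0,0],
    [-0.001,0,0],
    [0,0,0]
  ],
  "twist": [
    [0,0,0],
    [0,0,0],
    [0,0,0]
  ],
  "gripper": [0,0,0]
}}

```text
time: 19.85
ee_pos: [0.5126, -0.1913, 0.029]
tcp_rot: [-180.0, -0.6, -174.5]
wrist_force: [-26.6, -2.2, 16.7]
opening: 0.0002
grasp_force: 13.5
```

Request:
{"api": "send_rows", "payload": {
  "linear": [
    [0.01,0,0],
    [0,0,-0.03],
    [0,0,-0.04],
    [0,0,-0.04],
    [0,0,0]
  ],
  "twist": [
    [0,0,0],
    [0,0,0],
    [0,0,0],
    [0,0,0],
    [0,0,0]
  ],
  "gripper": [84,84,84,84,84]
}}

```text
time: 20.48
ee_pos: [0.5089, -0.1924, 0.1425]
tcp_rot: [-179.9, 0.3, -174.4]
wrist_force: [1.3, -0.9, -0.5]
opening: 0.0717
grasp_force: 0.0
```

Request:
{"api": "send_rows", "payload": {
  "linear": [
    [0.0467,0.009,0],
    [0.0467,0.009,0],
    [0,0,0],
    [0,0,0],
    [0,0,0],
    [0,0,0],
    [0,0,0],
    [0,0,0]
  ],
  "twist": [
    [0,0,0],
    [0,0,0],
    [0,0,1.03],
    [0,0,1.03],
    [0,0,1.03],
    [0,0,1.03],
    [0,0,1.03],
    [0,0,1.03]
  ],
  "gripper": [84,84,84,84,84,84,84,84]
}}

```text
time: 21.48
ee_pos: [0.4124, -0.1828, 0.138]
tcp_rot: [-179.9, -0.1, 123.4]
wrist_force: [-0.8, -0.6, 0.1]
opening: 0.0717
grasp_force: 0.0
```

Request:
{"api": "send_rows", "payload": {
  "linear": [
    [0,0,0],
    [0,0,0],
    [0,0,0],
    [0,0,0]
  ],
  "twist": [
    [0,0,1.03],
    [0,0,1.03],
    [0,0,1.03],
    [0,0,0]
  ],
  "gripper": [84,84,84,84]
}}

```text
time: 21.98
ee_pos: [0.4124, -0.1828, 0.1382]
tcp_rot: [-179.9, -0.0, 92.9]
wrist_force: [0.1, -0.2, 0.3]
opening: 0.0718
grasp_force: 0.0
```

```bash
python3 - <<'E'
from h import *
b,o,im=wboxes("w5.png"); print(o['ee_pos'],o['tcp_rot'],o['wrist_force'],o['q'].round())
c=b[np.argmin([np.linalg.norm(x[0]-[.414,-.184]) for x in b])]
to([*c[0],.025],[180,0,90+(c[1]+90)%180-90])
E
```

```text
label c [ 0.567  -0.1886] longaxis yaw 95.3 size [43.1 65.8]
label c [ 0.4145 -0.1839] longaxis yaw 3.0 size [42.1 64. ]
[ 0.41244347 -0.18281662  0.1382029 ] [-1.79917286e+02 -2.37833758e-02  9.29397703e+01] [ 0.08043297 -0.1587272   0.34822165] [-24.  -9. -16.  84.  -0.  63.]
lin [-0.0012  0.0021  0.1134] tw [-0.008 -0.002  0.005]
```

Request:
{"api": "send_rows", "payload": {
  "linear": [
    [-0.0012,0.0021,0.04],
    [0,0,0.04],
    [0,0,0.02],
    [0,0,0.01],
    [0,0,0.006],
    [0,0,0]
  ],
  "twist": [
    [0,0,0],
    [0,0,0],
    [0,0,0],
    [0,0,0],
    [0,0,0],
    [0,0,0]
  ],
  "gripper": [84,84,84,84,84,84]
}}

```text
time: 22.78
ee_pos: [0.4149, -0.1841, 0.0233]
tcp_rot: [-180.0, 0.0, 92.9]
wrist_force: [0.5, 0.4, -0.8]
opening: 0.0714
grasp_force: 0.0
```

Request:
{"api": "send_rows", "payload": {
  "linear": [
    [0,0,0],
    [0,0,0],
    [0,0,0],
    [0,0,0],
    [0,0,0],
    [0,0,0]
  ],
  "twist": [
    [0,0,0],
    [0,0,0],
    [0,0,0],
    [0,0,0],
    [0,0,0],
    [0,0,0]
  ],
  "gripper": [40,40,40,40,40,40]
}}

```text
time: 23.52
ee_pos: [0.4154, -0.1843, 0.0241]
tcp_rot: [179.9, 0.0, 92.9]
wrist_force: [-0.4, 1.2, 6.2]
opening: 0.0543
grasp_force: 63.9
```

Request:
{"api": "send_rows", "payload": {
  "linear": [
    [0,0,-0.01],
    [0,0,-0.01],
    [0,0,-0.01],
    [0,0,0],
    [0,0,0],
    [0,0,0]
  ],
  "twist": [
    [0,0,0],
    [0,0,0],
    [0,0,0],
    [0,0,0],
    [0,0,0],
    [0,0,0]
  ],
  "gripper": [40,40,40,40,40,40]
}}

```text
time: 24.28
ee_pos: [0.4145, -0.1839, 0.0526]
tcp_rot: [-179.9, -0.0, 92.9]
wrist_force: [0.9, 0.4, -1.0]
opening: 0.0545
grasp_force: 63.4
```

```bash
python3 - <<'E'
from h import *
F=[]
for i in range(4): F.append(bot.get_obs()['wrist_force']); camera("top")
o=bot.get_obs(); print(np.mean(F,0).round(2),o['ee_pos'],o['tcp_rot'],o['opening'])
E
```

```text
[ 0.28  0.13 -1.1 ] [ 0.41465598 -0.18400397  0.05281568] [-1.79930929e+02 -5.98458336e-03  9.28687930e+01] 0.054754395229576466
```

Box 2 weighs about 1.1 N, so it is empty and goes to the yellow end.

Request:
{"api": "send_rows", "payload": {
  "linear": [
    [-0.0384,0.0231,0],
    [-0.0384,0.0231,0],
    [-0.0384,0.0231,0],
    [-0.0384,0.0231,0],
    [-0.0384,0.0231,0],
    [0,0,0],
    [0,0,0],
    [0,0,0]
  ],
  "twist": [
    [0,0,0],
    [0,0,0],
    [0,0,0],
    [0,0,0],
    [0,0,0],
    [0,0,-1.03],
    [0,0,-1.03],
    [0,0,-1.03]
  ],
  "gripper": [40,40,40,40,40,40,40,40]
}}

```text
time: 25.48
ee_pos: [0.5397, -0.3701, 0.0524]
tcp_rot: [-179.9, -0.1, 124.1]
wrist_force: [-1.1, 0.3, -1.9]
opening: 0.0544
grasp_force: 63.6
```

Request:
{"api": "send_rows", "payload": {
  "linear": [
    [0,0,0],
    [0,0,0],
    [0,0,0],
    [0,0,0],
    [0,0,0],
    [0,0,0],
    [0,0,0]
  ],
  "twist": [
    [0,0,-1.03],
    [0,0,-1.03],
    [0,0,-1.03],
    [0,0,-1.03],
    [0,0,-1.03],
    [0,0,-1.03],
    [0,0,0]
  ],
  "gripper": [40,40,40,40,40,40,40]
}}

```text
time: 26.35
ee_pos: [0.5397, -0.37, 0.0526]
tcp_rot: [180.0, -0.1, -174.5]
wrist_force: [-0.1, -0.0, -1.2]
opening: 0.0544
grasp_force: 63.6
```

```bash
python3 - <<'E'
from h import *
o=bot.get_obs(); print(o['ee_pos'],o['tcp_rot'],o['wrist_force'],o['opening'],o['grasp_force'])
to([*tray(-13,-98),.030],[180,0,185.57])
E
```

```text
[ 0.53968114 -0.36996394  0.05263346] [ 1.79981598e+02 -6.84977336e-02 -1.74500568e+02] [-0.13517822 -0.04032863 -1.20366615] 0.05437906044431084 63.63822340965271
lin [-0.0283 -0.0448  0.0226] tw [ 0.002 -0.007 -0.007]
```

Request:
{"api": "send_rows", "payload": {
  "linear": [
    [-0.014,-0.0224,0],
    [-0.014,-0.0224,0],
    [0,0,0.012],
    [0,0,0.01],
    [0,0,0.003],
    [0,0,0]
  ],
  "twist": [
    [0,0,0],
    [0,0,0],
    [0,0,0],
    [0,0,0],
    [0,0,0],
    [0,0,0]
  ],
  "gripper": [40,40,40,40,40,40]
}}

```text
time: 27.1
ee_pos: [0.5717, -0.4114, 0.0279]
tcp_rot: [180.0, -0.1, -174.5]
wrist_force: [0.4, -0.2, -0.4]
opening: 0.0545
grasp_force: 63.7
```

Request:
{"api": "send_rows", "payload": {
  "linear": [
    [-0.005,0,0],
    [-0.005,0,0],
    [-0.005,0,0],
    [0,0,0],
    [0,0,0]
  ],
  "twist": [
    [0,0,0],
    [0,0,0],
    [0,0,0],
    [0,0,0],
    [0,0,0]
  ],
  "gripper": [40,40,40,40,40]
}}

```text
time: 27.72
ee_pos: [0.5871, -0.4104, 0.0278]
tcp_rot: [180.0, -0.0, -174.4]
wrist_force: [-0.5, 0.6, 0.2]
opening: 0.0546
grasp_force: 63.7
```

Request:
{"api": "send_rows", "payload": {
  "linear": [
    [-0.002,0,0],
    [-0.002,0,0],
    [0,0,0],
    [0,0,0]
  ],
  "twist": [
    [0,0,0],
    [0,0,0],
    [0,0,0],
    [0,0,0]
  ],
  "gripper": [40,40,40,40]
}}

```text
time: 28.22
ee_pos: [0.5874, -0.4104, 0.0277]
tcp_rot: [179.9, -0.4, -174.5]
wrist_force: [-18.2, -0.3, 5.3]
opening: 0.0544
grasp_force: 64.5
```

```bash
python3 - <<'E'
from h import *
o=bot.get_obs(); print(intray(o['ee_pos']),o['q'].round(1)); im=camera("side"); crop(im,240,180,400,320,5,"s1.png")
E
```

```text
[  2.34715636 -98.00840574] [-34.9  29.3  16.1  77.2  -0.2 -40.3]
```

View pics/s1.png

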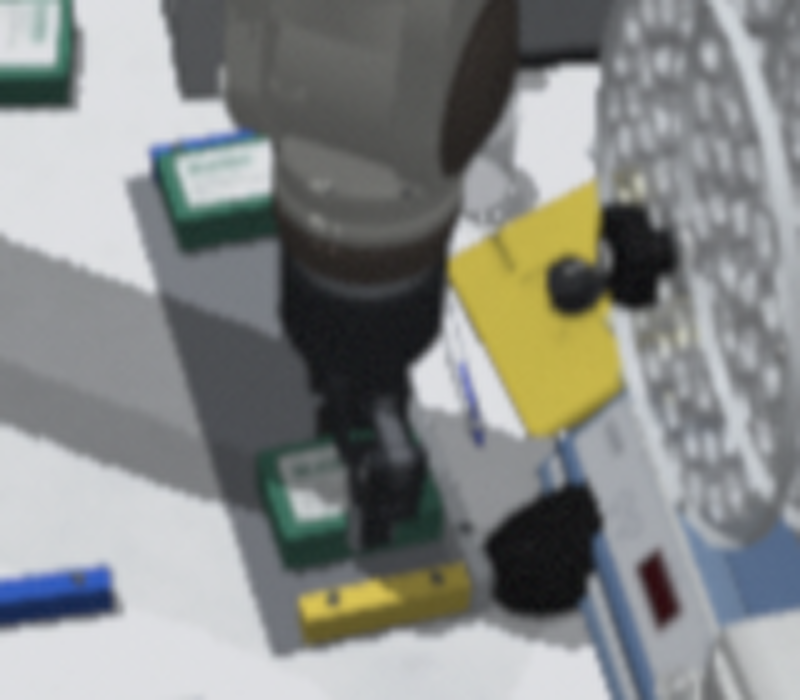

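The side view shows box 2 held against the fence near the yellow stop, and box 1 flush at the blue stop. I'll release box 2 and push it to the yellow stop.

Request:
{"api": "send_rows", "payload": {
  "linear": [
    [0,0,0],
    [0,0,0],
    [0,0,0],
    [0,0,-0.02],
    [0,0,-0.015],
    [0.001,0.03,0],
    [0.001,0.03,0],
    [0,0,0]
  ],
  "twist": [
    [0,0,0],
    [0,0,0],
    [0,0,0],
    [0,0,0],
    [0,0,0],
    [0,0,0],
    [0,0,0],
    [0,0,0]
  ],
  "gripper": [75,75,75,75,75,0,0,0]
}}

```text
time: 29.28
ee_pos: [0.5836, -0.3492, 0.0649]
tcp_rot: [-179.9, 0.0, -174.3]
wrist_force: [-0.3, -0.2, -0.7]
opening: 0.009
grasp_force: 0.0
```

Request:
{"api": "send_rows", "payload": {
  "linear": [
    [0,0,0.018],
    [0,0,0.018],
    [0,-0.012,0],
    [0,-0.01,0],
    [0,-0.008,0],
    [0,-0.008,0],
    [0,-0.004,0],
    [0,0,0]
  ],
  "twist": [
    [0,0,0],
    [0,0,0],
    [0,0,0],
    [0,0,0],
    [0,0,0],
    [0,0,0],
    [0,0,0],
    [0,0,0]
  ],
  "gripper": [0,0,0,0,0,0,0,0]
}}

```text
time: 30.28
ee_pos: [0.5873, -0.3927, 0.0271]
tcp_rot: [-180.0, -0.0, -174.4]
wrist_force: [-0.7, 0.3, 0.2]
opening: -0.0002
grasp_force: 0.0
```

```bash
python3 - <<'E'
from h import *
o=bot.get_obs(); print(intray(o['ee_pos']),o['ee_pos'],o['wrist_force'])
E
```

```text
[  3.95994359 -80.4044964 ] [ 0.58725545 -0.3927005   0.02706802] [-0.65832891  0.29240997  0.23699582]
```

Request:
{"api": "send_rows", "payload": {
  "linear": [
    [0,-0.003,0],
    [0,-0.002,0],
    [0,-0.002,0],
    [0,0,0]
  ],
  "twist": [
    [0,0,0],
    [0,0,0],
    [0,0,0],
    [0,0,0]
  ],
  "gripper": [0,0,0,0]
}}

```text
time: 30.78
ee_pos: [0.5876, -0.3974, 0.027]
tcp_rot: [179.8, -0.1, -174.4]
wrist_force: [-3.5, 10.4, 6.0]
opening: 0.0
grasp_force: 5.3
```

Request:
{"api": "send_rows", "payload": {
  "linear": [
    [0,-0.002,0],
    [0,-0.002,0],
    [0,0,0]
  ],
  "twist": [
    [0,0,0],
    [0,0,0],
    [0,0,0]
  ],
  "gripper": [0,0,0]
}}

```text
time: 31.15
ee_pos: [0.5876, -0.3977, 0.027]
tcp_rot: [179.4, -0.1, -174.2]
wrist_force: [-7.1, 28.0, 11.5]
opening: -0.0001
grasp_force: 14.4
```

Request:
{"api": "send_rows", "payload": {
  "linear": [
    [0,0.01,0],
    [0,0,-0.035],
    [0.038,-0.025,0],
    [0.038,-0.025,0],
    [0,0,0],
    [0,0,0.018],
    [0,0,0.016],
    [0,0,0]
  ],
  "twist": [
    [0,0,0],
    [0,0,0],
    [0,0,0],
    [0,0,0],
    [0,0,0],
    [0,0,0],
    [0,0,0],
    [0,0,0]
  ],
  "gripper": [0,0,0,0,0,0,0,0]
}}

```text
time: 32.15
ee_pos: [0.516, -0.4489, 0.025]
tcp_rot: [179.8, -0.2, -174.4]
wrist_force: [-0.0, 1.2, -0.8]
opening: 0.0004
grasp_force: 0.0
```

Request:
{"api": "send_rows", "payload": {
  "linear": [
    [-0.008,0,0],
    [-0.006,0,0],
    [-0.004,0,0],
    [-0.002,0,0],
    [-0.002,0,0],
    [0,0,0]
  ],
  "twist": [
    [0,0,0],
    [0,0,0],
    [0,0,0],
    [0,0,0],
    [0,0,0],
    [0,0,0]
  ],
  "gripper": [0,0,0,0,0,0]
}}

```text
time: 32.9
ee_pos: [0.5379, -0.4484, 0.028]
tcp_rot: [180.0, -0.1, -174.4]
wrist_force: [-4.5, 0.8, 2.6]
opening: -0.0
grasp_force: 1.7
```

```bash
python3 - <<'E'
from h import *
o=bot.get_obs(); print(intray(o['ee_pos']),o['ee_pos'],o['wrist_force'])
E
```

```text
[ -50.56403827 -131.03954908] [ 0.53790364 -0.44838866  0.02803282] [-4.51524952  0.76508873  2.58422112]
```

Request:
{"api": "send_rows", "payload": {
  "linear": [
    [-0.002,0,0],
    [-0.002,0,0],
    [-0.001,0,0],
    [0,0,0]
  ],
  "twist": [
    [0,0,0],
    [0,0,0],
    [0,0,0],
    [0,0,0]
  ],
  "gripper": [0,0,0,0]
}}

```text
time: 33.4
ee_pos: [0.5381, -0.4484, 0.028]
tcp_rot: [179.9, -0.6, -174.6]
wrist_force: [-27.7, 1.7, 12.7]
opening: 0.0002
grasp_force: 13.8
```

Request:
{"api": "send_rows", "payload": {
  "linear": [
    [0.01,0,0],
    [0.01,0,-0.04],
    [0,0,-0.04],
    [0,0,-0.04],
    [0,0,0]
  ],
  "twist": [
    [0,0,0],
    [0,0,0],
    [0,0,0],
    [0,0,0],
    [0,0,0]
  ],
  "gripper": [84,84,84,84,84]
}}

```text
time: 34.02
ee_pos: [0.5249, -0.4508, 0.1523]
tcp_rot: [-179.7, 0.3, -174.4]
wrist_force: [0.8, -0.5, -1.0]
opening: 0.072
grasp_force: 0.0
```

```bash
python3 - <<'E'
from h import *
o=bot.get_obs(); print(intray(o['ee_pos']),o['ee_pos'],o['tcp_rot'],o['q'].round())
to([.43,-.1,.15],[180,0,185.57])
E
```

```text
[ -63.7747521  -132.15281047] [ 0.52486336 -0.45077892  0.1523371 ] [-179.72838312    0.25312517 -174.42315871] [-41.  24.  22.  88.  -0. -46.]
lin [0.0603 0.3583 0.0004] tw [-0.027  0.025  0.001]
```

Request:
{"api": "send_rows", "payload": {
  "linear": [
    [0.0086,0.0525,0],
    [0.0086,0.0525,0],
    [0.0086,0.0525,0],
    [0.0086,0.0525,0],
    [0.0086,0.0525,0],
    [0.0086,0.0525,0],
    [0.0086,0.0525,0],
    [0,0,0]
  ],
  "twist": [
    [0,0,0.9],
    [0,0,0],
    [0,0,0],
    [0,0,0],
    [0,0,0],
    [0,0,0],
    [0,0,0],
    [0,0,1.0]
  ],
  "gripper": [84,84,84,84,84,84,84,84]
}}

```text
time: 35.02
ee_pos: [0.4767, -0.0778, 0.1474]
tcp_rot: [180.0, -0.0, 166.6]
wrist_force: [0.6, -1.1, -0.8]
opening: 0.0716
grasp_force: 0.0
```

Request:
{"api": "send_rows", "payload": {
  "linear": [
    [0,0,0],
    [0,0,0],
    [0,0,0],
    [0,0,0],
    [0,0,0],
    [0,0,0],
    [0,0,0],
    [0,0,0]
  ],
  "twist": [
    [0,0,1.05],
    [0,0,1.05],
    [0,0,1.05],
    [0,0,1.05],
    [0,0,1.05],
    [0,0,1.05],
    [0,0,1.05],
    [0,0,0]
  ],
  "gripper": [84,84,84,84,84,84,84,84]
}}

```text
time: 36.02
ee_pos: [0.477, -0.0807, 0.1473]
tcp_rot: [-179.9, -0.0, 93.1]
wrist_force: [0.0, 0.5, -0.7]
opening: 0.0719
grasp_force: 0.0
```

```bash
python3 - <<'E'
from h import *
b,o,im=wboxes("w6.png"); print(o['ee_pos'],o['tcp_rot'],o['wrist_force'],o['q'].round())
im=camera("top"); crop(im,180,160,420,285,3.3,"c2.png")
E
```

```text
label c [ 0.4564 -0.0394] longaxis yaw 172.1 size [42.2 64.3]
[ 0.47700262 -0.08069389  0.14726523] [-1.79930827e+02 -2.07953650e-02  9.31491025e+01] [ 0.02114145  0.47677431 -0.66758826] [-10.  -5. -11.  84.   0.  77.]
```

View pics/w6.png

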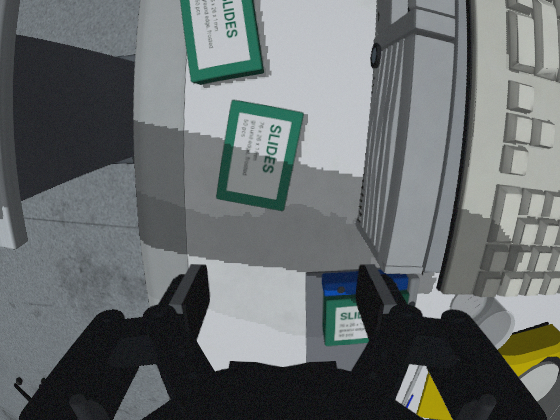

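The wrist view shows the knocked box at (260,155), now centred at (0.456,-0.039) with its axis turned -7.9°. The last box is at (220,40).

```bash
python3 - <<'E'
from h import *
to([.4564,-.0394,.147],[180,0,82.1])
E
```

```text
lin [ 0.0425 -0.0182  0.0006] tw [-0.006 -0.     1.122]
```

Request:
{"api": "send_rows", "payload": {
  "linear": [
    [0.0425,-0.0182,0.0],
    [0,0,0],
    [0,0,0],
    [0,0,0.02],
    [0,0,0]
  ],
  "twist": [
    [0,0,0],
    [0,0,0.56],
    [0,0,0.56],
    [0,0,0],
    [0,0,0]
  ],
  "gripper": [84,84,84,84,84]
}}

```text
time: 36.75
ee_pos: [0.4559, -0.0393, 0.1268]
tcp_rot: [-179.8, 0.0, 82.0]
wrist_force: [-0.2, 0.7, -0.3]
opening: 0.0718
grasp_force: 0.0
```

```bash
python3 - <<'E'
from h import *
b,o,im=wboxes(); print(o['ee_pos'],o['tcp_rot'])
c=b[np.argmin([np.linalg.norm(x[0]-[.456,-.039]) for x in b])]
to([*c[0],.0235],[180,0,90+(c[1]+90)%180-90])
E
```

```text
label c [ 0.4566 -0.0399] longaxis yaw 172.1 size [42.  63.1]
label c [0.4212 0.0616] longaxis yaw 11.2 size [42.  64.1]
[ 0.45594287 -0.03926735  0.12675882] [-1.79827571e+02  1.27808398e-02  8.20321375e+01]
lin [-0.0005  0.0006  0.1042] tw [-0.011  0.001 -0.012]
```

Request:
{"api": "send_rows", "payload": {
  "linear": [
    [0,0,0.04],
    [0,0,0.03],
    [0,0,0.02],
    [0,0,0.01],
    [0,0,0.004],
    [0,0,0]
  ],
  "twist": [
    [0,0,0],
    [0,0,0],
    [0,0,0],
    [0,0,0],
    [0,0,0],
    [0,0,0]
  ],
  "gripper": [84,84,84,84,84,84]
}}

```text
time: 37.55
ee_pos: [0.457, -0.0394, 0.0246]
tcp_rot: [-180.0, 0.0, 81.9]
wrist_force: [-0.1, -1.2, 0.2]
opening: 0.0719
grasp_force: 0.0
```

Request:
{"api": "send_rows", "payload": {
  "linear": [
    [0,0,0],
    [0,0,0],
    [0,0,0],
    [0,0,0],
    [0,0,0],
    [0,0,0]
  ],
  "twist": [
    [0,0,0],
    [0,0,0],
    [0,0,0],
    [0,0,0],
    [0,0,0],
    [0,0,0]
  ],
  "gripper": [40,40,40,40,40,40]
}}

```text
time: 38.3
ee_pos: [0.4571, -0.0394, 0.0252]
tcp_rot: [180.0, 0.0, 81.9]
wrist_force: [-2.1, -0.0, 6.2]
opening: 0.0544
grasp_force: 64.6
```

Request:
{"api": "send_rows", "payload": {
  "linear": [
    [0,0,-0.01],
    [0,0,-0.01],
    [0,0,-0.01],
    [0,0,0],
    [0,0,0],
    [0,0,0]
  ],
  "twist": [
    [0,0,0],
    [0,0,0],
    [0,0,0],
    [0,0,0],
    [0,0,0],
    [0,0,0]
  ],
  "gripper": [40,40,40,40,40,40]
}}

```text
time: 39.05
ee_pos: [0.4564, -0.0394, 0.0536]
tcp_rot: [-179.9, 0.0, 81.9]
wrist_force: [0.5, -0.2, -4.8]
opening: 0.0544
grasp_force: 65.4
```

```bash
python3 - <<'E'
from h import *
F=[]
for i in range(4): F.append(bot.get_obs()['wrist_force']); camera("top")
o=bot.get_obs(); print(np.mean(F,0).round(2),o['ee_pos'],o['tcp_rot'],o['opening'])
E
```

```text
[ 0.32 -0.13 -5.24] [ 0.45651289 -0.03935351  0.05374611] [-1.79929321e+02  1.26613944e-02  8.18734868e+01] 0.05456334208212124
```

Box 3 weighs about 5.2 N, so it is full and becomes the second box in the blue row.

Request:
{"api": "send_rows", "payload": {
  "linear": [
    [-0.0442,0.0031,0],
    [-0.0442,0.0031,0],
    [-0.0442,0.0031,0],
    [-0.0442,0.0031,0],
    [-0.0442,0.0031,0],
    [0,0,0],
    [0,0,0],
    [0,0,0]
  ],
  "twist": [
    [0,0,0],
    [0,0,0],
    [0,0,0],
    [0,0,0],
    [0,0,0],
    [0,0,-1.04],
    [0,0,-1.04],
    [0,0,-1.04]
  ],
  "gripper": [40,40,40,40,40,40,40,40]
}}

```text
time: 40.25
ee_pos: [0.4406, -0.2605, 0.0538]
tcp_rot: [-179.9, -0.0, 113.4]
wrist_force: [-0.4, -0.5, -5.7]
opening: 0.0545
grasp_force: 65.3
```

Request:
{"api": "send_rows", "payload": {
  "linear": [
    [0,0,0],
    [0,0,0],
    [0,0,0],
    [0,0,0],
    [0,0,0],
    [0,0,0],
    [0,0,0],
    [0,0,0]
  ],
  "twist": [
    [0,0,-1.04],
    [0,0,-1.04],
    [0,0,-1.04],
    [0,0,-1.04],
    [0,0,-1.04],
    [0,0,-1.04],
    [0,0,-1.03],
    [0,0,0]
  ],
  "gripper": [40,40,40,40,40,40,40,40]
}}

```text
time: 41.25
ee_pos: [0.4407, -0.2603, 0.0539]
tcp_rot: [180.0, -0.1, -174.3]
wrist_force: [-0.4, 1.2, -5.0]
opening: 0.0545
grasp_force: 65.3
```

```bash
python3 - <<'E'
from h import *
o=bot.get_obs(); print(o['ee_pos'],o['tcp_rot'],o['wrist_force'],o['opening'],o['grasp_force'])
to([*tray(-13,42),.030],[180,0,185.57])
E
```

```text
[ 0.44071256 -0.26032224  0.05386831] [ 1.79992417e+02 -5.87401692e-02 -1.74296333e+02] [-0.43280002  1.1929599  -5.02674142] 0.05446243455693291 65.28486728668213
lin [-0.116  -0.0238  0.0237] tw [ 0.001 -0.006  0.013]
```

Request:
{"api": "send_rows", "payload": {
  "linear": [
    [-0.029,-0.012,0],
    [-0.029,-0.012,0],
    [-0.029,0,0],
    [-0.029,0,0],
    [0,0,0.012],
    [0,0,0.01],
    [0,0,0.003],
    [0,0,0]
  ],
  "twist": [
    [0,0,0],
    [0,0,0],
    [0,0,0],
    [0,0,0],
    [0,0,0],
    [0,0,0],
    [0,0,0],
    [0,0,0]
  ],
  "gripper": [40,40,40,40,40,40,40,40]
}}

```text
time: 42.25
ee_pos: [0.558, -0.2727, 0.029]
tcp_rot: [-180.0, -0.1, -174.3]
wrist_force: [-0.0, -0.2, -5.1]
opening: 0.0546
grasp_force: 65.3
```

Request:
{"api": "send_rows", "payload": {
  "linear": [
    [-0.005,0,0],
    [-0.005,0,0],
    [-0.004,0,0],
    [-0.002,0,0],
    [0,0,0]
  ],
  "twist": [
    [0,0,0],
    [0,0,0],
    [0,0,0],
    [0,0,0],
    [0,0,0]
  ],
  "gripper": [40,40,40,40,40]
}}

```text
time: 42.88
ee_pos: [0.5722, -0.2711, 0.0287]
tcp_rot: [180.0, -0.3, -174.3]
wrist_force: [-15.2, -0.3, 1.2]
opening: 0.0545
grasp_force: 66.1
```

```bash
python3 - <<'E'
from h import *
o=bot.get_obs(); print(o['ee_pos'],intray(o['ee_pos']))
E
```

```text
[ 0.57224102 -0.2711358   0.02870606] [ 0.81569706 42.04353851]
```

Request:
{"api": "send_rows", "payload": {
  "linear": [
    [0,0,0],
    [0,0,0],
    [0,0,0],
    [0,0,-0.02],
    [0,0,-0.015],
    [0,-0.03,0],
    [0,-0.03,0],
    [0,0,0]
  ],
  "twist": [
    [0,0,0],
    [0,0,0],
    [0,0,0],
    [0,0,0],
    [0,0,0],
    [0,0,0],
    [0,0,0],
    [0,0,0]
  ],
  "gripper": [75,75,75,75,75,0,0,0]
}}

```text
time: 43.88
ee_pos: [0.5808, -0.3324, 0.0651]
tcp_rot: [-179.9, 0.0, -174.3]
wrist_force: [-0.3, 0.1, -0.2]
opening: 0.0094
grasp_force: 0.0
```

Request:
{"api": "send_rows", "payload": {
  "linear": [
    [0,0,0.018],
    [0,0,0.018],
    [0,0.012,0],
    [0,0.01,0],
    [0,0.008,0],
    [0,0.006,0],
    [0,0.006,0],
    [0,0,0]
  ],
  "twist": [
    [0,0,0],
    [0,0,0],
    [0,0,0],
    [0,0,0],
    [0,0,0],
    [0,0,0],
    [0,0,0],
    [0,0,0]
  ],
  "gripper": [0,0,0,0,0,0,0,0]
}}

```text
time: 44.88
ee_pos: [0.5766, -0.2882, 0.0282]
tcp_rot: [180.0, -0.0, -174.2]
wrist_force: [0.0, -1.3, 0.1]
opening: 0.0
grasp_force: 0.0
```

```bash
python3 - <<'E'
from h import *
o=bot.get_obs(); print(o['ee_pos'],intray(o['ee_pos']))
E
```

```text
[ 0.57656369 -0.2882139   0.02821987] [ 3.46032455 24.62650786]
```

Request:
{"api": "send_rows", "payload": {
  "linear": [
    [0,0.003,0],
    [0,0.003,0],
    [0,0.002,0],
    [0,0,0]
  ],
  "twist": [
    [0,0,0],
    [0,0,0],
    [0,0,0],
    [0,0,0]
  ],
  "gripper": [0,0,0,0]
}}

```text
time: 45.38
ee_pos: [0.5756, -0.2828, 0.0283]
tcp_rot: [-179.8, -0.0, -174.3]
wrist_force: [1.4, -11.1, -0.9]
opening: 0.0
grasp_force: 5.9
```

Request:
{"api": "send_rows", "payload": {
  "linear": [
    [0,0.002,0],
    [0,0.002,0],
    [0,0,0]
  ],
  "twist": [
    [0,0,0],
    [0,0,0],
    [0,0,0]
  ],
  "gripper": [0,0,0]
}}

```text
time: 45.75
ee_pos: [0.5756, -0.2824, 0.0291]
tcp_rot: [-179.4, 0.0, -174.4]
wrist_force: [0.9, -29.2, -2.1]
opening: -0.0002
grasp_force: 14.2
```

```bash
python3 - <<'E'
from h import *
o=bot.get_obs(); print(o['ee_pos'],intray(o['ee_pos']))
E
```

```text
[ 0.57557854 -0.28238453  0.02908311] [ 3.04563285 30.52397823]
```

Request:
{"api": "send_rows", "payload": {
  "linear": [
    [0,-0.01,0],
    [0,0,-0.035],
    [0.038,0.025,0],
    [0.038,0.025,0],
    [0,0,0],
    [0,0,0.018],
    [0,0,0.016],
    [0,0,0]
  ],
  "twist": [
    [0,0,0],
    [0,0,0],
    [0,0,0],
    [0,0,0],
    [0,0,0],
    [0,0,0],
    [0,0,0],
    [0,0,0]
  ],
  "gripper": [0,0,0,0,0,0,0,0]
}}

```text
time: 46.75
ee_pos: [0.4947, -0.2443, 0.0264]
tcp_rot: [179.9, -0.2, -174.2]
wrist_force: [-0.4, 0.0, 0.6]
opening: -0.0004
grasp_force: 0.0
```

Request:
{"api": "send_rows", "payload": {
  "linear": [
    [-0.008,0,0],
    [-0.006,0,0],
    [-0.004,0,0],
    [-0.002,0,0],
    [-0.002,0,0],
    [0,0,0]
  ],
  "twist": [
    [0,0,0],
    [0,0,0],
    [0,0,0],
    [0,0,0],
    [0,0,0],
    [0,0,0]
  ],
  "gripper": [0,0,0,0,0,0]
}}

```text
time: 47.5
ee_pos: [0.5173, -0.2425, 0.029]
tcp_rot: [-180.0, -0.1, -174.2]
wrist_force: [-1.1, 0.0, -0.5]
opening: 0.0
grasp_force: 0.1
```

```bash
python3 - <<'E'
from h import *
o=bot.get_obs(); print(o['ee_pos'],intray(o['ee_pos']))
E
```

```text
[ 0.51729164 -0.24254155  0.02898704] [-51.09882894  75.83626684]
```

Request:
{"api": "send_rows", "payload": {
  "linear": [
    [-0.003,0,0],
    [-0.003,0,0],
    [-0.001,0,0],
    [0,0,0]
  ],
  "twist": [
    [0,0,0],
    [0,0,0],
    [0,0,0],
    [0,0,0]
  ],
  "gripper": [0,0,0,0]
}}

```text
time: 48.0
ee_pos: [0.5178, -0.2425, 0.0289]
tcp_rot: [180.0, -0.8, -174.4]
wrist_force: [-36.8, -2.8, 22.6]
opening: 0.0001
grasp_force: 18.6
```

Request:
{"api": "send_rows", "payload": {
  "linear": [
    [0.01,0,0],
    [0.02,0,-0.04],
    [0.02,0,-0.04],
    [0,0,-0.03],
    [0,0,0]
  ],
  "twist": [
    [0,0,0],
    [0,0,0],
    [0,0,0],
    [0,0,0],
    [0,0,0]
  ],
  "gripper": [84,84,84,84,84]
}}

```text
time: 48.62
ee_pos: [0.4757, -0.2475, 0.1418]
tcp_rot: [-179.8, 0.2, -174.2]
wrist_force: [1.0, 0.7, -0.3]
opening: 0.0721
grasp_force: 0.0
```

```bash
python3 - <<'E'
from h import *
o=bot.get_obs(); print(o['ee_pos'],intray(o['ee_pos']))
to([.42,.06,.14],[180,0,185.57])
E
```

```text
[ 0.4757388  -0.24753337  0.14182036] [-92.93998939  74.90120678]
lin [0.0246 0.3116 0.0009] tw [-0.015  0.021  0.019]
```

Request:
{"api": "send_rows", "payload": {
  "linear": [
    [0.0041,0.052,0],
    [0.0041,0.052,0],
    [0.0041,0.052,0],
    [0.0041,0.052,0],
    [0.0041,0.052,0],
    [0.0041,0.052,0],
    [0,0,0]
  ],
  "twist": [
    [0,0,0],
    [0,0,0],
    [0,0,0],
    [0,0,0],
    [0,0,0],
    [0,0,0],
    [0,0,1.05]
  ],
  "gripper": [84,84,84,84,84,84,84]
}}

```text
time: 49.5
ee_pos: [0.4178, 0.0641, 0.138]
tcp_rot: [180.0, -0.1, 175.4]
wrist_force: [0.4, 0.1, 0.2]
opening: 0.0719
grasp_force: 0.0
```

Request:
{"api": "send_rows", "payload": {
  "linear": [
    [0,0,0],
    [0,0,0],
    [0,0,0],
    [0,0,0],
    [0,0,0],
    [0,0,0],
    [0,0,0],
    [0,0,0]
  ],
  "twist": [
    [0,0,1.06],
    [0,0,1.06],
    [0,0,1.06],
    [0,0,1.06],
    [0,0,1.06],
    [0,0,1.06],
    [0,0,1.06],
    [0,0,0]
  ],
  "gripper": [84,84,84,84,84,84,84,84]
}}

```text
time: 50.5
ee_pos: [0.4185, 0.0612, 0.1381]
tcp_rot: [-179.9, -0.0, 101.2]
wrist_force: [0.5, 0.3, 0.3]
opening: 0.0719
grasp_force: 0.0
```

```bash
python3 - <<'E'
from h import *
b,o,im=wboxes(); print(o['ee_pos'],o['tcp_rot'])
c=b[np.argmin([np.linalg.norm(x[0]-[.421,.061]) for x in b])]
to([*c[0],.0235],[180,0,90+(c[1]+90)%180-90])
E
```

```text
label c [0.4217 0.0613] longaxis yaw 11.2 size [41.9 63.8]
[0.41853867 0.06116391 0.13806397] [-1.79895873e+02 -1.56076617e-02  1.01155455e+02]
lin [-0.0005  0.0033  0.1147] tw [-0.01  -0.001  0.009]
```

Request:
{"api": "send_rows", "payload": {
  "linear": [
    [-0.0005,0.0032,0.04],
    [0,0,0.04],
    [0,0,0.02],
    [0,0,0.01],
    [0,0,0.005],
    [0,0,0]
  ],
  "twist": [
    [0,0,0],
    [0,0,0],
    [0,0,0],
    [0,0,0],
    [0,0,0],
    [0,0,0]
  ],
  "gripper": [84,84,84,84,84,84]
}}

```text
time: 51.3
ee_pos: [0.4222, 0.0612, 0.0244]
tcp_rot: [-180.0, -0.0, 101.1]
wrist_force: [-0.7, -0.1, -0.1]
opening: 0.0714
grasp_force: 0.0
```

Request:
{"api": "send_rows", "payload": {
  "linear": [
    [0,0,0],
    [0,0,0],
    [0,0,0],
    [0,0,0],
    [0,0,0],
    [0,0,0]
  ],
  "twist": [
    [0,0,0],
    [0,0,0],
    [0,0,0],
    [0,0,0],
    [0,0,0],
    [0,0,0]
  ],
  "gripper": [40,40,40,40,40,40]
}}

```text
time: 52.05
ee_pos: [0.4225, 0.0613, 0.0252]
tcp_rot: [180.0, -0.0, 101.1]
wrist_force: [-1.3, -0.4, 6.0]
opening: 0.0543
grasp_force: 64.8
```

Request:
{"api": "send_rows", "payload": {
  "linear": [
    [0,0,-0.01],
    [0,0,-0.01],
    [0,0,-0.01],
    [0,0,0],
    [0,0,0],
    [0,0,0]
  ],
  "twist": [
    [0,0,0],
    [0,0,0],
    [0,0,0],
    [0,0,0],
    [0,0,0],
    [0,0,0]
  ],
  "gripper": [40,40,40,40,40,40]
}}

```text
time: 52.8
ee_pos: [0.4217, 0.0612, 0.0536]
tcp_rot: [-179.9, -0.0, 101.1]
wrist_force: [0.3, -0.3, -4.0]
opening: 0.0545
grasp_force: 64.9
```

```bash
python3 - <<'E'
from h import *
F=[]
for i in range(4): F.append(bot.get_obs()['wrist_force']); camera("top")
o=bot.get_obs(); print(np.mean(F,0).round(2),o['ee_pos'],o['tcp_rot'],o['opening'])
to([.44,-.37,.054],o['tcp_rot'])
E
```

```text
[-0.19 -0.25 -3.99] [0.42182051 0.06118094 0.05380592] [-1.79931422e+02 -8.83688735e-03  1.01071505e+02] 0.054273182886587876
lin [-4.266e-01 -6.500e-02 -2.000e-04] tw [0. 0. 0.]
```

Box 4 weighs about 4.0 N, so it is full and becomes the third box in the blue row.

Request:
{"api": "send_rows", "payload": {
  "linear": [
    [-0.0509,-0.0082,0],
    [-0.0509,-0.0082,0],
    [-0.0509,-0.0082,0],
    [-0.0509,-0.0082,0],
    [-0.0509,-0.0082,0],
    [-0.0509,-0.0082,0],
    [-0.0509,-0.0082,0],
    [0,0,0]
  ],
  "twist": [
    [0,0,0],
    [0,0,0],
    [0,0,0],
    [0,0,0],
    [0,0,0],
    [0,0,0],
    [0,0,0],
    [0,0,-1.05]
  ],
  "gripper": [40,40,40,40,40,40,40,40]
}}

```text
time: 54.0
ee_pos: [0.4337, -0.3026, 0.0536]
tcp_rot: [-179.9, 0.0, 111.6]
wrist_force: [-0.8, 1.6, -4.2]
opening: 0.0545
grasp_force: 64.8
```

Request:
{"api": "send_rows", "payload": {
  "linear": [
    [0,0,0],
    [0,0,0],
    [0,0,0],
    [0,0,0],
    [0,0,0],
    [0,0,0],
    [0,0,0],
    [0,0,0]
  ],
  "twist": [
    [0,0,-1.06],
    [0,0,-1.06],
    [0,0,-1.06],
    [0,0,-1.06],
    [0,0,-1.06],
    [0,0,-1.05],
    [0,0,-1.05],
    [0,0,0]
  ],
  "gripper": [40,40,40,40,40,40,40,40]
}}

```text
time: 55.0
ee_pos: [0.434, -0.2995, 0.0538]
tcp_rot: [180.0, -0.1, -174.5]
wrist_force: [-0.0, -0.3, -3.7]
opening: 0.0541
grasp_force: 64.8
```

```bash
python3 - <<'E'
from h import *
o=bot.get_obs(); print(o['ee_pos'],o['tcp_rot'],o['wrist_force'],o['opening'],o['grasp_force'])
to([*tray(-13,-13),.030],[180,0,185.57])
E
```

```text
[ 0.43396708 -0.29945366  0.05383992] [ 1.79987661e+02 -6.55341125e-02 -1.74500394e+02] [-0.00417376 -0.26570655 -3.7177346 ] 0.054087099179446596 64.77621674537659
lin [-0.1266 -0.0401  0.0237] tw [ 0.001 -0.007 -0.007]
```

Request:
{"api": "send_rows", "payload": {
  "linear": [
    [-0.0316,-0.02,0],
    [-0.0316,-0.02,0],
    [-0.0316,0,0],
    [-0.0316,0,0],
    [0,0,0.012],
    [0,0,0.01],
    [0,0,0.003],
    [0,0,0]
  ],
  "twist": [
    [0,0,0],
    [0,0,0],
    [0,0,0],
    [0,0,0],
    [0,0,0],
    [0,0,0],
    [0,0,0],
    [0,0,0]
  ],
  "gripper": [40,40,40,40,40,40,40,40]
}}

```text
time: 56.0
ee_pos: [0.5631, -0.3272, 0.029]
tcp_rot: [-180.0, -0.1, -174.5]
wrist_force: [1.4, -0.6, -4.9]
opening: 0.0542
grasp_force: 65.0
```

Request:
{"api": "send_rows", "payload": {
  "linear": [
    [-0.005,0,0],
    [-0.005,0,0],
    [-0.004,0,0],
    [-0.003,0,0],
    [0,0,0]
  ],
  "twist": [
    [0,0,0],
    [0,0,0],
    [0,0,0],
    [0,0,0],
    [0,0,0]
  ],
  "gripper": [40,40,40,40,40]
}}

```text
time: 56.62
ee_pos: [0.5784, -0.3256, 0.0287]
tcp_rot: [180.0, -0.3, -174.5]
wrist_force: [-13.1, -1.0, 1.9]
opening: 0.054
grasp_force: 65.7
```

```bash
python3 - <<'E'
from h import *
o=bot.get_obs(); print(o['ee_pos'],intray(o['ee_pos']))
E
```

```text
[ 0.57837651 -0.3256338   0.02868545] [  1.63254439 -12.79265657]
```

Request:
{"api": "send_rows", "payload": {
  "linear": [
    [0,0,0],
    [0,0,0],
    [0,0,0],
    [0,0,-0.02],
    [0,0,-0.015],
    [0,-0.028,0],
    [0,-0.028,0],
    [0,0,0]
  ],
  "twist": [
    [0,0,0],
    [0,0,0],
    [0,0,0],
    [0,0,0],
    [0,0,0],
    [0,0,0],
    [0,0,0],
    [0,0,0]
  ],
  "gripper": [75,75,75,75,75,0,0,0]
}}

```text
time: 57.62
ee_pos: [0.5863, -0.3829, 0.0651]
tcp_rot: [-179.9, 0.0, -174.5]
wrist_force: [0.6, -0.0, -0.3]
opening: 0.0096
grasp_force: 0.0
```

Request:
{"api": "send_rows", "payload": {
  "linear": [
    [0,0,0],
    [0,0,0.018],
    [0,0,0.018],
    [0,0.012,0],
    [0,0.01,0],
    [0,0.008,0],
    [0,0.006,0],
    [0,0,0]
  ],
  "twist": [
    [0,0,0],
    [0,0,0],
    [0,0,0],
    [0,0,0],
    [0,0,0],
    [0,0,0],
    [0,0,0],
    [0,0,0]
  ],
  "gripper": [0,0,0,0,0,0,0,0]
}}

```text
time: 58.62
ee_pos: [0.5829, -0.3446, 0.0285]
tcp_rot: [180.0, 0.0, -174.4]
wrist_force: [0.2, -0.2, -0.8]
opening: -0.0001
grasp_force: 0.0
```

```bash
python3 - <<'E'
from h import *
o=bot.get_obs(); print(o['ee_pos'],intray(o['ee_pos']))
E
```

```text
[ 0.58290646 -0.34464928  0.02846792] [  4.29542441 -32.15803764]
```

Request:
{"api": "send_rows", "payload": {
  "linear": [
    [0,0.003,0],
    [0,0.003,0],
    [0,0.002,0],
    [0,0,0]
  ],
  "twist": [
    [0,0,0],
    [0,0,0],
    [0,0,0],
    [0,0,0]
  ],
  "gripper": [0,0,0,0]
}}

```text
time: 59.12
ee_pos: [0.582, -0.3386, 0.0284]
tcp_rot: [-179.9, -0.0, -174.5]
wrist_force: [-0.0, -7.5, 0.5]
opening: 0.0002
grasp_force: 3.9
```

Request:
{"api": "send_rows", "payload": {
  "linear": [
    [0,0.002,0],
    [0,0.002,0],
    [0,0,0]
  ],
  "twist": [
    [0,0,0],
    [0,0,0],
    [0,0,0]
  ],
  "gripper": [0,0,0]
}}

```text
time: 59.5
ee_pos: [0.5818, -0.3381, 0.029]
tcp_rot: [-179.5, 0.0, -174.6]
wrist_force: [2.2, -23.9, -1.6]
opening: -0.0001
grasp_force: 12.2
```

```bash
python3 - <<'E'
from h import *
o=bot.get_obs(); print(o['ee_pos'],intray(o['ee_pos']))
E
```

```text
[ 0.58179503 -0.33810393  0.0289572 ] [  3.82454436 -25.53571734]
```

-25.5, exactly the gapless place. Next comes the push from the front.

Request:
{"api": "send_rows", "payload": {
  "linear": [
    [0,-0.01,0],
    [0,0,-0.035],
    [0.038,0.024,0],
    [0.038,0.024,0],
    [0,0,0],
    [0,0,0.018],
    [0,0,0.016],
    [0,0,0]
  ],
  "twist": [
    [0,0,0],
    [0,0,0],
    [0,0,0],
    [0,0,0],
    [0,0,0],
    [0,0,0],
    [0,0,0],
    [0,0,0]
  ],
  "gripper": [0,0,0,0,0,0,0,0]
}}

```text
time: 60.5
ee_pos: [0.5014, -0.3024, 0.0263]
tcp_rot: [179.9, -0.2, -174.4]
wrist_force: [0.3, -0.2, -0.5]
opening: -0.0004
grasp_force: 0.0
```

Request:
{"api": "send_rows", "payload": {
  "linear": [
    [-0.008,0,0],
    [-0.006,0,0],
    [-0.004,0,0],
    [-0.002,0,0],
    [-0.003,0,0],
    [0,0,0]
  ],
  "twist": [
    [0,0,0],
    [0,0,0],
    [0,0,0],
    [0,0,0],
    [0,0,0],
    [0,0,0]
  ],
  "gripper": [0,0,0,0,0,0]
}}

```text
time: 61.25
ee_pos: [0.5233, -0.3008, 0.0291]
tcp_rot: [180.0, -0.2, -174.5]
wrist_force: [-9.6, -0.3, 5.3]
opening: -0.0001
grasp_force: 4.8
```

```bash
python3 - <<'E'
from h import *
o=bot.get_obs(); print(o['ee_pos'],intray(o['ee_pos']))
E
```

```text
[ 0.52334821 -0.30078915  0.02906384] [-50.72447351  17.27583305]
```

Request:
{"api": "send_rows", "payload": {
  "linear": [
    [-0.002,0,0],
    [-0.002,0,0],
    [0,0,0]
  ],
  "twist": [
    [0,0,0],
    [0,0,0],
    [0,0,0]
  ],
  "gripper": [0,0,0]
}}

```text
time: 61.62
ee_pos: [0.5235, -0.3007, 0.029]
tcp_rot: [180.0, -0.7, -174.6]
wrist_force: [-30.9, -1.2, 15.9]
opening: -0.0002
grasp_force: 15.2
```

Request:
{"api": "send_rows", "payload": {
  "linear": [
    [0.01,0,0],
    [0.02,0,-0.04],
    [0.03,0,-0.05],
    [0.04,0,-0.05],
    [0.04,0,-0.05],
    [0,0,0]
  ],
  "twist": [
    [0,0,0],
    [0,0,0],
    [0,0,0],
    [0,0,0],
    [0,0,0],
    [0,0,0]
  ],
  "gripper": [0,0,0,0,0,0]
}}

```text
time: 62.38
ee_pos: [0.3911, -0.3148, 0.2216]
tcp_rot: [-179.7, 0.3, -174.5]
wrist_force: [0.1, -0.1, -0.5]
opening: -0.0002
grasp_force: 0.0
```

```bash
python3 - <<'E'
from h import *
o=bot.get_obs(); print(o['ee_pos'],o['wrist_force'])
im=camera("top"); crop(im,260,160,420,240,5,"c3.png")
hsv=cv2.cvtColor(im,cv2.COLOR_RGB2HSV); g=cv2.inRange(hsv,(60,60,20),(95,255,255))
cs,hi=cv2.findContours(g,cv2.RETR_CCOMP,cv2.CHAIN_APPROX_NONE)
for c,h in zip(cs,hi[0]):
    if h[3]>=0 and cv2.contourArea(c)>80:
        r=cv2.minAreaRect(np.array([intray(ray("top",*q[0],.031)) for q in c]).astype(np.float32)); print("label tray",np.round(r[0],1),np.round(r[1],1),round(r[2],1))
E
```

```text
[ 0.39106457 -0.3148091   0.22162338] [ 0.1098302  -0.06724914 -0.47769155]
label tray [  0.4 127.5] [47.6 69.4] 89.9
label tray [ 0.3 71.5] [69.9 47.6] 0.3
label tray [ 0.8 15.4] [47.7 69.6] 89.9
label tray [   0.9 -126.4] [70.2 47.6] 0.5
```

View pics/c3.png

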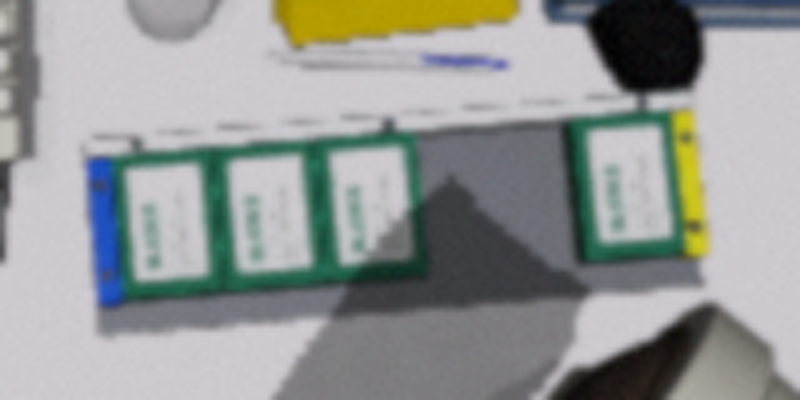

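The picture shows three boxes flush from the blue stop and one at the yellow stop. All are square and against the fence, at tray y 127.5, 71.5, 15.4 and -126.4 mm, and the beaker and pen are where they were. I'm handing the job in.

```bash
python3 -c "
from workcell import ticket
print(ticket.job_done())"
```

```text
the job is handed in; nothing more can be done
None
```

I packed all four boxes flat against the fence and handed the job in after about 62 s on the robot's clock: three full ones in a gapless row from the blue stop, one empty at the yellow stop. The beaker and pen were not touched; the hand-in returned no score.

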